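Load a reference plate under the holder's spring clip

ROBOT

A 6-joint arm with a two-finger parallel gripper is mounted at the origin on the work surface. World frame = base frame: x ahead of the robot, y to its left, z up, the work surface at z = 0. Lengths are in mm, angles in rad, forces in N, time in s.
With the tool pointing down it reaches from about 400 to 925 mm from the base axis. Payload 12.5 kg.
Tool frame: the origin (TCP) lies at the centre of the arm's flange, where the gripper is bolted on; the fingertips stand 190 mm ahead of it and the grasp point (between the pads) lies 171 mm ahead of it; z points along the fingers, y is the direction in which the jaws open and shut (so a half turn about z gives the same grasp; the last joint's range is limited). The gripper opens to 95 mm and grips with 3 to 60 N. Pads are 20 mm wide; open, the fingers measure 119 mm over their backs; the gripper's body (75 mm by 180 mm) begins 59 mm behind the grasp point.
Start: joints at [-1.307, 0.491, 1.559, -0, 1.092, -0.106], TCP at [225.912, -582.742, 404.761] pointing down, gripper open.
Joint ranges: [-3.1, 3.1], [-0.84, 2.19], [0.05, 2.79], [-1.13, 4.28], [0.06, 2.93], [-2.69, 2.69]. Speed limits (rad/s): [2.22, 2.22, 2.79, 3.14, 3.14, 3.14].

INTERFACE

Orientations are given as [roll, pitch, yaw] about the fixed x, y, z axes, in that order (R = Rz(yaw) Ry(pitch) Rx(roll)).
In Python, from cell import env gives the robot as it stands.
- The arm moves only by the shell command python3 -m pendant 'ROWS'. ROWS is JSON, a list of rows, each an object of numbers: "x", "y", "z": the shift along the tool's x, y, z in units of 150 mm (1.0 is 150 mm); "rx", "ry", "rz": the turn, a rotation vector about the tool's x, y, z in units of 45 degrees (1.0 is 45 degrees); "jaw": the opening, from 0 (shut) to 1 (fully open). In form: [{"x": .., "y": .., "z": .., "rx": .., "ry": .., "rz": .., "jaw": ..}, ...]. A call has 1 to 10 rows; each row is the pose to reach, as a shift and turn from the pose commanded when the call began, along the tool's axes at that moment; what a row does not reach only later rows make up. A row lasts 1/8 s, in which the tool goes at most 62.5 mm and 10.7 degrees, less where a joint would pass 70% of its speed; a pose out of reach is approached as far as the arm can. A call with a number of a shift or a turn outside -1 to 1 is refused whole. A call with a gripper value outside its range is refused whole. The fingers move at their own pace and stop on an object; the grip force is fixed at half the most. Time passes only in rows, so rows that repeat a pose let the fingers close. It gives the time, the measured TCP pose, the force and the opening at its end, in the units of the state.
- env.state(): the state, without advancing time (a new reading comes with each control period).
- env.read_camera(name): name is "scene" or "top"; returns a dict with "img" (480x640x3 uint8, red, green, blue), "fx", "fy", "cx", "cy" (pixels), "D" ([k1, k2, p1, p2, k3] as OpenCV has them; the pictures are not rectified), "rvec" (rotation vector, rad) and "tvec" (3), from world to camera coordinates, as OpenCV has them. Camera axes: x right, y down, z forward; pixel columns grow to the right and rows downward; lengths in mm; the calibration is good to about 2 mm. A picture is of the moment at which its call begins. There is no depth.
- env.job_done(): hands the job in, once; it reports no verdict.
The state is a dict: "t": time; "joints": joint angles; "qvel": joint speeds; "tau": joint torques, N m; "eef_pos": TCP position; "tcp_rot": TCP orientation; "ft_force": force on the tool from outside, world axes, zero at the start; "moment": the same for the moment, N m; "opening": opening from 0.0 (shut) to 1.0 (fully open).
Only numpy, scipy, OpenCV 4.12 (cv2) and the standard library are available. Lean on these libraries where they do the work, as an engineer would, in place of code of your own. Each camera call takes 0.05 s, during which the arm holds its last target.

TASK

Lift the spring clip of the plate holder past its balance point so that it stays up by itself and let go of it; then slide the long framed plate (the one with the oblong window, not the short one with the round window) along the holder's bed, under the lips of its guide rails, gently home against the end stop. Then lower the clip onto the plate, keeping hold of it all the way down so that it does not snap onto the glass, and let go. Push and press gently and leave everything else on the bench where it is.

Things in the scene. Friction and masses are not known exactly. Their poses are not given: they have to be found in the camera images.
- holder: Fixed plate holder, grey base and bare aluminium, 240 x 80 mm, turned up to 0.45 rad; origin on the bench 30 mm below bed. x is the way the plate slides in (away from the robot), z up; positions in the other entries are along these axes.
- bed (a point): Point on the holder's bed (sliding surface, 30 mm above the bench), straight under the centre of a plate that is fully home; holder's axes. The bed is 60 mm wide from x = -43 to +112 mm. In front, x = -120 to -43 mm, is an apron only 20 mm wide at bed height, standing on the base (12 mm high).
- mouth (a point): Middle of the flared mouth of the plate channel, on the bed at x = -44 mm from bed. The mouth is about 48 mm wide and narrows until x = -30 mm; from there to the end stop two guide rails leave a channel 35 mm wide.
- lips (a point): Middle of the front end of the lips' undersides, x = -15, z = +10.7 mm from bed. The lips sit on the rails and cover the channel's edges from here to the end stop, leaving 10.7 mm above the bed and a gap 27 mm wide between them (tops 13.7 mm above the bed); in front they are bent up as a lead-in, to x = -31, 21 mm above the bed. The plate cannot be put in from above, only slid under.
- stop (a point): Middle of the face of the end stop, x = +45, z = +4 mm from bed; the plate's leading end must meet it.
- clip_hinge (a point): Point on the clip's hinge axis (the axis is the holder's y), at x = +75, z = +18 mm from bed; fixed to the holder.
- clip (a joint): Angle of the clip, rad: 0 fully down on the empty holder (start), grows as the free end rises, 1.5 at its limit. An over-centre spring pulls it shut below about 0.75 and pushes it open above (some 0.3 N m, 4 N at the knob, near either end). About 0.09 with its foot on the plate. Let go between 0.25 and 0.75 it snaps shut at over 5 rad/s; below 0.2 it may be let go.
- clip_knob (a point): Centre of the black knob on the clip's free end, moving with it: cylinder 16 mm in diameter, 16 mm long along the hinge axis. At clip 0 it is 75 mm from the hinge towards -x and 20 mm above it (38 mm above the bed); it swings up and over towards +x. It can be pinched across its flat ends from above and turns between the pads. The arm is 9 mm wide.
- plate_center (a point): Centre of the long plate: a flat dark steel frame 90 x 32 x 8 mm, 60 g, with an oblong greenish glass window, lying flat on the bench. x along its 90 mm, z up; this point is half-way up (4 mm above its underside). Either end may go in first. Home: this point 4 mm above bed.
- spare_center (a point): Centre of the short plate, 60 x 32 x 8 mm with a round window; leave it alone.
- plate: The long plate again; origin at the centre of its underside.
- pipette: White hand pipette, about 210 mm long, lying on the bench; leave alone.
- vial: Small capped jar 26 mm in diameter, 48 mm high; leave alone.
- bottle: White bottle 68 mm in diameter, 140 mm high; leave alone.
- tipbox: Grey box with a clear lid, 87 x 122 x 63 mm; leave alone.
- dish: Flat round dish 64 mm in diameter, 14 mm high; leave alone.
There are look-alikes about, which are no part of the job. Leave any turquoise or yellow look-alike of the plate alone.

How it is judged:
By the outcome, as a careful person would: the job done as asked, in the order asked, and still so for the second after the job is handed in, with the robot touching nothing.
It also fails if it takes over 72 s, if anything falls off the work surface, if the arm or the gripper's body presses on something with over 40 N, if the wrist force passes 120 N, or if a joint passes its speed limit or range.

## Working session

There is one attempt and no reset: what is moved stays moved. The work goes in short steps, Python scripts to look and compute and a shell command to move; the robot and the scene stay as the last step left them, time stands still between calls to the robot, and variables do not carry over. Pictures are saved under pics/ and viewed, and the job is handed in when it is done.

```bash
ls; mkdir -p pics; python3 - <<'E'
from cell import env
import cv2,json
print(env.state())
for n in("scene","top"):
    d=env.read_camera(n); cv2.imwrite(f"pics/{n}0.png",d["img"][:,:,::-1]); print({k:v for k,v in d.items() if k!="img"})
E
```

```text
pics
{'t': 0.0, 'joints': array([-1.30660367e+00,  4.91564472e-01,  1.55943934e+00,  1.74250246e-06,
        1.09167097e+00, -1.05550114e-01]), 'qvel': array([-8.31756384e-05,  4.21228514e-04, -1.41234493e-03, -8.98313123e-04,
        1.10899914e-04,  4.36603194e-05]), 'tau': array([ 2.54856677e-04, -6.12647367e+01, -2.58187151e+01,  6.92519965e-02,
        4.82321181e-02, -1.34558427e-04]), 'eef_pos': array([ 225.90316418, -582.71745316,  404.16206011]), 'tcp_rot': array([-3.14051671e+00, -1.15543595e-04,  3.69741902e-01]), 'ft_force': array([-0.66911415, -0.11913758, -0.39505742]), 'moment': array([-0.01099314,  0.03047008, -0.02443196]), 'opening': 1.0001774260541914}
{'fx': 623.4236813800554, 'fy': 623.4236813800554, 'cx': 326.33271988502736, 'cy': 240.62618104097015, 'D': array([-0.0281695,  0.       ,  0.       ,  0.       ,  0.       ]), 'rvec': array([ 2.0184428 ,  1.17914322, -0.54110952]), 'tvec': array([-214.24943005, -290.43233444, 1771.64762882])}
{'fx': 595.2521519113192, 'fy': 595.2521519113192, 'cx': 317.5467834573373, 'cy': 244.6710378976536, 'D': array([-0.03716551,  0.        ,  0.        ,  0.        ,  0.        ]), 'rvec': array([ 2.19139623, -2.13091414,  0.10169558]), 'tvec': array([ -68.41233077,  564.54587866, 1307.11599025])}
```

View pics/scene0.png

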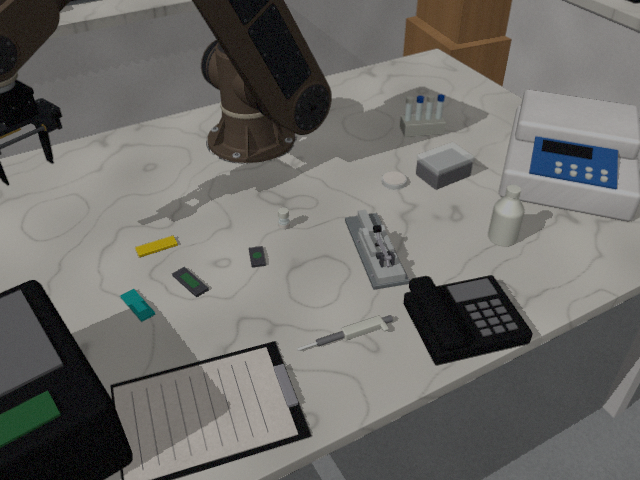

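View pics/top0.png

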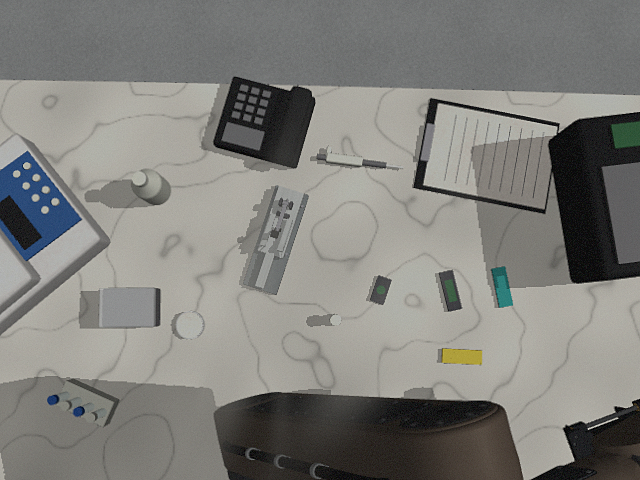

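Candidates for the plate, in the top view: a dark plate at (450,290) with an oblong window, a shorter dark one at (380,290) with a round window, turquoise at (501,286) and yellow at (460,356). The one at (450,290) fits: long, dark, oblong green window. I'll confirm it in a crop.

```bash
python3 - <<'E'
import cv2,numpy as np
t=cv2.imread("pics/top0.png"); s=cv2.imread("pics/scene0.png")
a=cv2.resize(t[255:325,350:520],None,fx=4,fy=4,interpolation=cv2.INTER_CUBIC)
cv2.imwrite("pics/c1.png",a)
b=cv2.resize(t[175:305,230:320],None,fx=4.5,fy=4.5,interpolation=cv2.INTER_CUBIC)
c=cv2.resize(s[200:295,335:415],None,fx=5,fy=6.15,interpolation=cv2.INTER_CUBIC)
h=min(b.shape[0],c.shape[0]); cv2.imwrite("pics/c2.png",np.hstack([b[:h],c[:h]])); print(b.shape,c.shape)
E
```

```text
(585, 405, 3) (584, 400, 3)
```

View pics/c1.png

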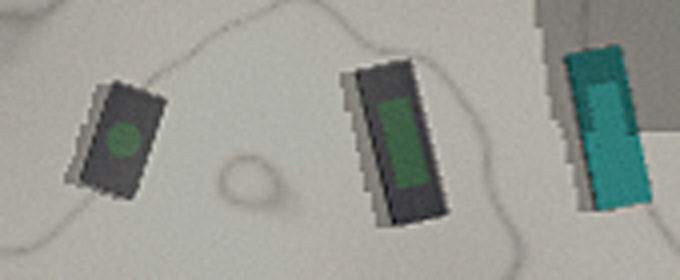

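View pics/c2.png

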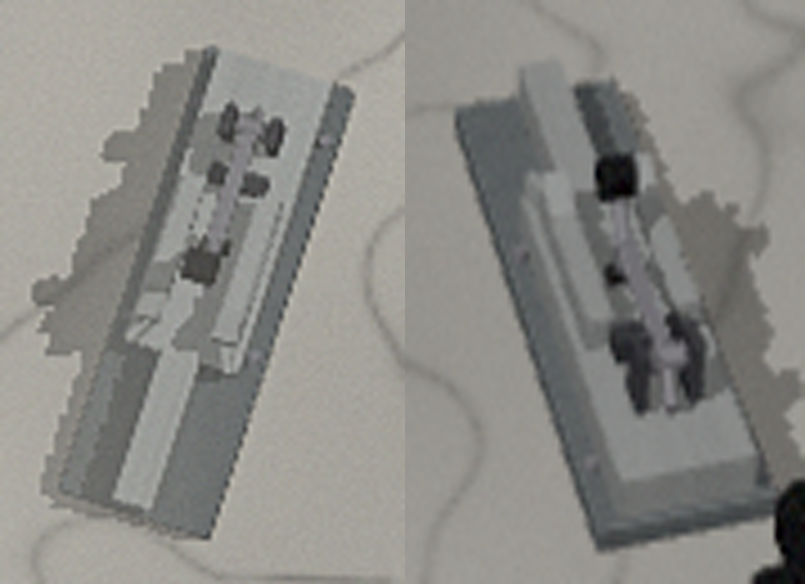

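The crop confirms it: long plate with the oblong window in the middle (top px ~450,290). The spare is on the left and the turquoise one on the right. Next I'll fit the holder pose and the plate pose.

```bash
cat > h.py <<'E'
import cv2,numpy as np
from cell import env
from scipy.optimize import least_squares
def proj(d,P):
    return cv2.projectPoints(np.asarray(P,float).reshape(-1,1,3),d["rvec"],d["tvec"],np.array([[d["fx"],0,d["cx"]],[0,d["fy"],d["cy"]],[0,0,1]]),d["D"])[0].reshape(-1,2)
def w(p,P):
    P=np.asarray(P,float);c,s=np.cos(p[2]),np.sin(p[2])
    return np.c_[p[0]+c*P[:,0]-s*P[:,1],p[1]+s*P[:,0]+c*P[:,1],P[:,2]]
def fit(items,p0):
    f=lambda p:np.concatenate([(proj(d,w(p,P))-px).ravel() for d,P,px in items])
    r=least_squares(f,p0,loss="soft_l1");return r.x,f(r.x).reshape(-1,2)
E
python3 - <<'E'
from h import *
T=env.read_camera("top");S=env.read_camera("scene")
tp=[((112,30,30),(215,48)),((112,-30,30),(337,85)),((-120,10,30),(113,498)),((-120,-10,30),(150,508)),((-120,-40,12),(210,538)),((-120,40,12),(58,490)),((120,-40,12),(353,92)),((0,0,68),(203,262))]
sp=[((112,-30,30),(215,475)),((112,30,30),(350,452)),((120,-40,0),(192,548)),((-120,-40,12),(50,108)),((0,0,68),(210,178)),((-120,-10,30),(115,65)),((-120,10,30),(153,60))]
tP=[a for a,_ in tp];tx=np.array([((u+.5)/4.5-.5+230,(v+.5)/4.5-.5+175) for _,(u,v) in tp])
sP=[a for a,_ in sp];sx=np.array([((u+.5)/5-.5+335,(v+.5)/6.15-.5+200) for _,(u,v) in sp])
for it in ([(T,tP,tx)],[(S,sP,sx)],[(T,tP,tx),(S,sP,sx)]):
    p,r=fit(it,[700,100,0]);print(p.round(3));print(r.round(1).tolist())
# plate, top view: corners by mask + scene
for nm,d,(x0,y0,x1,y1) in (("top",T,(430,262,470,318)),("scene",S,(165,260,215,302))):
    im=d["img"][y0:y1,x0:x1].astype(int)
    m=((im.max(2)<105)).astype(np.uint8)
    n,l,st,ce=cv2.connectedComponentsWithStats(m);k=1+st[1:,4].argmax()
    c,_=cv2.findContours((l==k).astype(np.uint8),cv2.RETR_EXTERNAL,cv2.CHAIN_APPROX_NONE)
    r=cv2.minAreaRect(c[0]);print(nm,st[k],(r[0][0]+x0,r[0][1]+y0),r[1:],(cv2.boxPoints(r)+[x0,y0]).round(1).tolist())
E
```

```text
[ 5.8251e+02  4.2759e+01 -2.8000e-01]
[[0.8, 0.4], [-1.2, 0.0], [-0.3, 0.6], [0.0, 1.1], [0.1, -1.3], [0.3, -1.4], [0.7, -2.0], [-0.7, 1.4]]
[ 580.569   43.996 -100.817]
[[-0.3, 0.5], [0.2, -0.2], [0.0, 2.3], [0.1, 0.2], [0.1, -0.6], [-0.4, -0.5], [0.2, -0.9]]
[ 5.81813e+02  4.30090e+01 -2.83000e-01]
[[0.8, 0.7], [-1.2, 0.4], [-0.5, 0.8], [-0.2, 1.3], [-0.2, -1.0], [0.1, -1.2], [0.7, -1.6], [-0.8, 1.7], [-0.2, 1.0], [0.3, 0.2], [0.2, 2.8], [-0.1, 0.7], [0.1, -0.2], [-0.6, -0.1], [-0.1, -0.5]]
top [  9   8  23  42 574] (449.70588302612305, 290.32353019714355) ((40.26091384887695, 14.309601783752441), 75.96376037597656) [[437.9, 272.5], [451.8, 269.1], [461.5, 308.1], [447.6, 311.6]]
scene [  7   7  37  30 529] (190.0352954864502, 281.45882415771484) ((38.396690368652344, 15.402064323425293), 40.601295471191406) [[170.4, 274.8], [180.5, 263.1], [209.6, 288.1], [199.6, 299.8]]
```

```bash
cat >> h.py <<'E'
def platefit(views,p0,z0=0,L=90,W=32,H=8,thr=None,bg=None):
    # views: (cam,(x0,y0,x1,y1)); silhouette match by soft mask
    from scipy.optimize import minimize
    obs=[]
    for d,(x0,y0,x1,y1) in views:
        g=d["img"][y0:y1,x0:x1].astype(float).max(2)
        obs.append((d,(x0,y0,x1,y1),np.clip((thr[1]-g)/(thr[1]-thr[0]),0,1)))
    B=np.array([(a*L/2,b*W/2,z0+c) for a in(-1,1) for b in(-1,1) for c in(0,H)])
    def cost(p,full=False):
        t=[]
        for d,(x0,y0,x1,y1),o in obs:
            q=proj(d,w(p,B)); h=cv2.convexHull(((q-[x0-.5,y0-.5])*8).astype(np.float32))
            m=np.zeros(((y1-y0)*8,(x1-x0)*8),np.uint8);cv2.fillConvexPoly(m,(h*16).round().astype(np.int32),1,shift=4)
            m=m.reshape(y1-y0,8,x1-x0,8).mean((1,3));t.append(((m-o)**2).sum())
        return t if full else sum(t)
    sx=np.array([[0,0,0],[5,0,0],[0,5,0],[0,0,.1]])+np.array(p0)
    r=minimize(cost,p0,method="Nelder-Mead",options=dict(initial_simplex=sx,xatol=.02,fatol=.001,maxiter=400))
    return r.x,cost(r.x,True)
E
python3 - <<'E'
from h import *
T=env.read_camera("top");S=env.read_camera("scene")
# initial guess from centre
f=lambda p:(proj(T,[[p[0],p[1],4]])-[449.7,290.3]).ravel()
c=least_squares(f,[500,-300]).x;print(c)
vT=(T,(428,258,475,322));vS=(S,(160,255,220,307))
for v in([vT],[vS],[vT,vS]):
    for th in((70,140),):
        print([ (x.round(3),k) for x,k in [platefit(v,[c[0],c[1],a],thr=th) for a in(.2,)]])
# holder, base offset free, bed points
tp=[((112,30,30),(215,48)),((112,-30,30),(337,85)),((-120,10,30),(113,498)),((-120,-10,30),(150,508)),((0,0,68),(203,262)),((-43,-30,30),(237,375)) ]
bt=[((-120,-40,12),(210,538)),((-120,40,12),(58,490)),((120,-40,12),(353,92))]
sp=[((112,-30,30),(215,475)),((112,30,30),(350,452)),((0,0,68),(210,178)),((-120,-10,30),(115,65)),((-120,10,30),(153,60))]
bs=[((120,-40,0),(192,548)),((-120,-40,12),(50,108))]
tc=lambda L:np.array([((u+.5)/4.5-.5+230,(v+.5)/4.5-.5+175) for _,(u,v) in L]);sc=lambda L:np.array([((u+.5)/5-.5+335,(v+.5)/6.15-.5+200) for _,(u,v) in L])
P=lambda L:np.array([a for a,_ in L],float)
def f(p):
    o=[p[3],0,0]
    return np.concatenate([(proj(d,w(p,q))-x).ravel() for d,q,x in((T,P(tp),tc(tp)),(S,P(sp),sc(sp)),(T,P(bt)+o,tc(bt)),(S,P(bs)+o,sc(bs)))])
r=least_squares(f,[580,43,-.28,0],loss="soft_l1");print(r.x.round(3));print(f(r.x).reshape(-1,2).round(1).tolist())
p=r.x
# overlay
def draw(im,d,segs,x0,y0,k):
    for a,b in segs:
        q=((proj(d,w(p,[a,b]))-[x0-.5,y0-.5])*k-.5)
        cv2.line(im,tuple((q[0]*16).round().astype(int).tolist()),tuple((q[1]*16).round().astype(int).tolist()),(0,0,255),1,cv2.LINE_AA,4)
segs=[]
def box(x0,x1,y,z,o=0):
    c=[(x0+o,y,z),(x0+o,-y,z),(x1+o,-y,z),(x1+o,y,z)]
    for i in range(4):segs.append((c[i],c[(i+1)%4]))
box(-43,112,30,30);box(-120,-43,10,30);box(-120,120,40,12,p[3]);box(-120,120,40,0,p[3]);box(-15,45,13.5,43.7);box(75,75.1,15,48);box(-8,8,8,68)
segs+=[((-44,24,30),(-30,17.5,30)),((-44,-24,30),(-30,-17.5,30))]
o=[]
for d,(x0,y0,x1,y1) in((T,(230,175,320,305)),(S,(330,195,420,295))):
    im=cv2.resize(d["img"][y0:y1,x0:x1,::-1].copy(),None,fx=4.4,fy=4.4,interpolation=cv2.INTER_CUBIC);draw(im,d,segs,x0,y0,4.4);o.append(cv2.copyMakeBorder(im,0,max(0,572-im.shape[0]),0,0,0)[:572])
cv2.imwrite("pics/ov.png",np.hstack(o))
E
```

```text
[ 473.07263319 -355.08214482]
[(array([ 4.73323e+02, -3.54841e+02,  2.49000e-01]), [np.float64(32.33158741230867)])]
[(array([ 4.72623e+02, -3.54054e+02,  2.55000e-01]), [np.float64(10.926630859374999)])]
[(array([ 4.72926e+02, -3.54471e+02,  2.54000e-01]), [np.float64(34.79181341677295), np.float64(13.175765904017858)])]
[ 5.83367e+02  4.25050e+01 -2.82000e-01 -4.83800e+00]
[[1.0, 0.0], [-1.0, -0.3], [-0.2, 0.1], [0.0, 0.7], [-0.6, 1.0], [-0.0, 0.2], [0.1, 1.6], [0.5, 0.8], [0.3, 0.3], [-0.5, 0.3], [0.1, -0.1], [-0.6, 0.4], [-0.3, 0.2], [0.3, -0.3], [-0.3, 1.8], [-0.5, -0.1]]
```

View pics/ov.png

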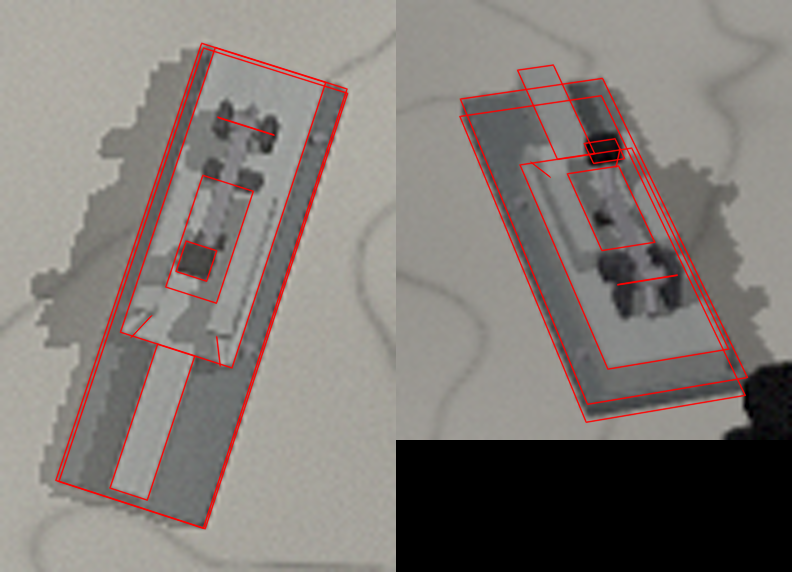

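Holder fit is good: bed point at about (583, 42.5), yaw -0.282. The plate is at (473, -354.5), yaw 0.254. Next, a helper that converts targets into row units.

```bash
cat > g.py <<'E'
import numpy as np,sys
from cell import env
from scipy.spatial.transform import Rotation as R
H=np.array([583.2,42.5]);HY=-0.282
def hold(x,y,z): # holder coords (z above bed) -> world
    c,s=np.cos(HY),np.sin(HY);return np.array([H[0]+c*x-s*y,H[1]+s*x+c*y,30+z])
def go(g,yaw,st=None):  # grasp point target world, tool down
    s=st or env.state();Rn=R.from_euler("xyz",s["tcp_rot"]);p=np.asarray(g,float)+[0,0,171]
    d=Rn.inv().apply(p-s["eef_pos"])/150
    rv=(Rn.inv()*R.from_euler("xyz",[np.pi,0,yaw])).as_rotvec()/(np.pi/4)
    return d.round(4),rv.round(4)
def rel(): # grasp point in holder coordinates (z above bed)
    s=env.state();p=R.from_euler("xyz",s["tcp_rot"]).apply([0,0,171])+s["eef_pos"]
    d=p[:2]-H;c,sn=np.cos(HY),np.sin(HY)
    return np.array([c*d[0]+sn*d[1],-sn*d[0]+c*d[1],p[2]-30]).round(2),s["tcp_rot"].round(4),s["ft_force"].round(2),round(s["opening"]*95,1)
def knob(a):
    t=np.arctan2(20,-75)-a;r=np.hypot(75,20);return np.array([75+r*np.cos(t),0,18+r*np.sin(t)])
E
python3 - <<'E'
from g import *
print(go(hold(0,0,110),HY)); print([knob(a).round(1) for a in(0,.09,.75,1.5)])
E
```

```text
(array([ 3.7274, -3.0255,  0.6245]), array([-3.000e-04,  1.000e-04,  8.299e-01]))
[array([ 0.,  0., 38.]), array([ 2.1,  0. , 44.7]), array([33.8,  0. , 83.8]), array([89.6,  0. , 94.2])]
```

```bash
python3 -m pendant '[{"x":0.33,"y":-0.27},{"x":0.66,"y":-0.54},{"x":1,"y":-0.81},{"x":1,"y":-0.81}]' ; python3 -m pendant '[{"x":0.33,"y":-0.27},{"x":0.66,"y":-0.54},{"x":1,"y":-0.81},{"x":1,"y":-0.81}]';python3 -m pendant '[{"x":0.33,"y":-0.27},{"x":0.66,"y":-0.54},{"x":1,"y":-0.81},{"x":1,"y":-0.81}]'; python3 -c "
from g import *
print(go(hold(0,0,110),HY),rel())"
```

```text
(array([ 3.7274, -3.0255,  0.6245]), array([-3.000e-04,  1.000e-04,  8.299e-01])) (array([-169.19, -699.94,  203.55]), array([-3.1413, -0.    ,  0.3698]), array([ 0.63,  0.15, -0.07]), 95.2)invalid input
invalid input
invalid input
```

```bash
python3 -m pendant '[{"x":0.33,"y":-0.27,"z":0,"rx":0,"ry":0,"rz":0,"jaw":1},{"x":0.66,"y":-0.54,"z":0,"rx":0,"ry":0,"rz":0,"jaw":1},{"x":1,"y":-0.81,"z":0,"rx":0,"ry":0,"rz":0,"jaw":1},{"x":1,"y":-0.81,"z":0,"rx":0,"ry":0,"rz":0,"jaw":1}]'
```

```text
t: 0.8
eef_pos: [323.2, -412.4, 405.2]
tcp_rot: [-3.141, -0.0, 0.373]
ft_force: [0.3, -1.2, -0.7]
opening: 1.001
```

```bash
python3 -m pendant '[{"x":0.33,"y":-0.27,"z":0,"rx":0,"ry":0,"rz":0,"jaw":1},{"x":0.66,"y":-0.54,"z":0,"rx":0,"ry":0,"rz":0,"jaw":1},{"x":1,"y":-0.81,"z":0,"rx":0,"ry":0,"rz":0,"jaw":1}]'
python3 -m pendant '[{"x":0.33,"y":-0.27,"z":0,"rx":0,"ry":0,"rz":0,"jaw":1},{"x":0.66,"y":-0.54,"z":0,"rx":0,"ry":0,"rz":0.1,"jaw":1},{"x":1,"y":-0.81,"z":0,"rx":0,"ry":0,"rz":0.3,"jaw":1},{"x":1,"y":-0.81,"z":0.1,"rx":0,"ry":0,"rz":0.5,"jaw":0.6},{"x":1,"y":-0.81,"z":0.2,"rx":0,"ry":0,"rz":0.7,"jaw":0.5},{"x":1,"y":-0.81,"z":0.3,"rx":0,"ry":0,"rz":0.83,"jaw":0.42},{"x":1,"y":-0.81,"z":0.3,"rx":0,"ry":0,"rz":0.83,"jaw":0.42},{"x":1,"y":-0.81,"z":0.3,"rx":0,"ry":0,"rz":0.83,"jaw":0.42}]'
python3 -c "
from g import *
print(go(hold(0,0,80),HY),rel(),env.state()['t'])"
```

```text
t: 1.18
eef_pos: [415.6, -251.7, 404.9]
tcp_rot: [3.141, -0.0, 0.369]
ft_force: [0.3, -0.5, 0.5]
opening: 1.0
t: 2.17
eef_pos: [511.2, -85.5, 360.2]
tcp_rot: [3.141, -0.001, -0.28]
ft_force: [0.1, -1.1, -0.1]
opening: 0.533
(array([ 0.2249, -0.9528,  0.5279]), array([ 0.0002, -0.0009,  0.0022])) (array([ -33.42, -142.99,  159.18]), array([ 3.1414e+00, -7.0000e-04, -2.8020e-01]), array([ 0.09, -1.15, -0.11]), 50.6) 2.175
```

```bash
python3 -m pendant '[{"x":0.08,"y":-0.35,"z":0.2,"rx":0,"ry":0,"rz":0,"jaw":0.42},{"x":0.15,"y":-0.7,"z":0.4,"rx":0,"ry":0,"rz":0,"jaw":0.42},{"x":0.225,"y":-0.953,"z":0.53,"rx":0,"ry":0,"rz":0,"jaw":0.42},{"x":0.225,"y":-0.953,"z":0.53,"rx":0,"ry":0,"rz":0,"jaw":0.42},{"x":0.225,"y":-0.953,"z":0.53,"rx":0,"ry":0,"rz":0,"jaw":0.42}]'
python3 - <<'E'
from g import *
from h import proj,cv2
print(rel(),go(hold(0,0,38),HY))
o=[]
for n,(x0,y0,x1,y1) in(("top",(225,170,335,310)),("scene",(310,140,430,290))):
    d=env.read_camera(n);im=cv2.resize(d["img"][y0:y1,x0:x1,::-1],None,fx=3.9,fy=3.9,interpolation=cv2.INTER_CUBIC)
    o.append(cv2.copyMakeBorder(im,0,600-im.shape[0] if im.shape[0]<600 else 0,0,0,0)[:600])
im=np.hstack(o)[:,:800];cv2.imwrite("pics/k1.png",im);print(im.shape)
E
```

```text
t: 2.8
eef_pos: [583.1, 42.5, 280.8]
tcp_rot: [3.142, -0.001, -0.281]
ft_force: [-0.7, -0.9, -0.5]
opening: 0.424
(array([ 3.000e-02, -8.000e-02,  7.983e+01]), array([ 3.1415e+00, -6.0000e-04, -2.8100e-01]), array([-0.68, -0.88, -0.52]), 40.3) (array([ 0.0003, -0.0004,  0.2788]), array([ 0.0001, -0.0007,  0.0012]))
(600, 800, 3)
```

View pics/k1.png

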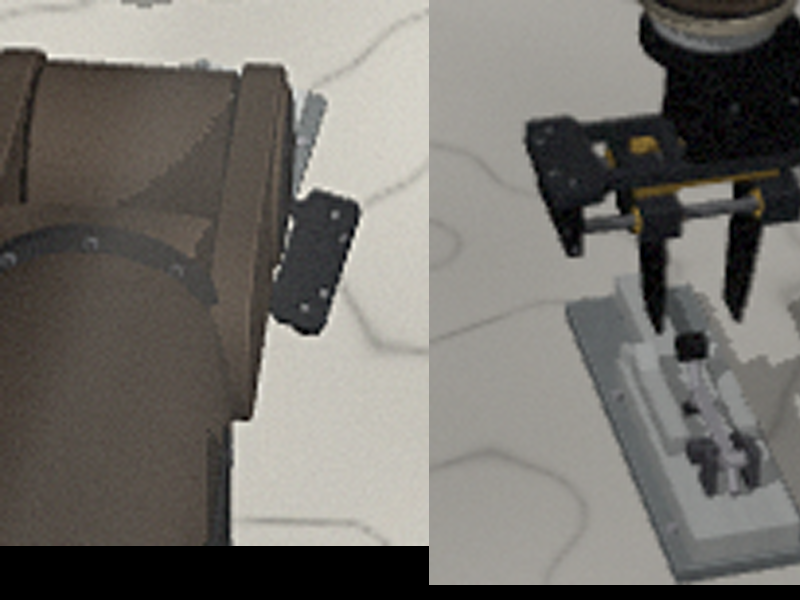

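The scene picture shows the fingers straddling the black knob (tips at about crop 657,330 and 738,318, knob at 690,345). I'll go down and close.

```bash
python3 -m pendant '[{"x":0,"y":0,"z":0.13,"rx":0,"ry":0,"rz":0,"jaw":0.42},{"x":0,"y":0,"z":0.265,"rx":0,"ry":0,"rz":0,"jaw":0.35},{"x":0,"y":0,"z":0.265,"rx":0,"ry":0,"rz":0,"jaw":0.3},{"x":0,"y":0,"z":0.265,"rx":0,"ry":0,"rz":0,"jaw":0.2},{"x":0,"y":0,"z":0.265,"rx":0,"ry":0,"rz":0,"jaw":0.1},{"x":0,"y":0,"z":0.265,"rx":0,"ry":0,"rz":0,"jaw":0.1},{"x":0,"y":0,"z":0.265,"rx":0,"ry":0,"rz":0,"jaw":0.1}]'
python3 - <<'E'
from g import *
print(rel())
E
```

```text
t: 3.78
eef_pos: [583.3, 42.7, 241.4]
tcp_rot: [3.142, -0.001, -0.282]
ft_force: [-0.5, -3.4, 6.1]
opening: 0.166
(array([ 0.31,  0.19, 40.39]), array([ 3.1415e+00, -1.5000e-03, -2.8190e-01]), array([-0.54, -3.44,  6.08]), 15.8)
```

```bash
python3 - <<'E'
from g import *
for a in np.arange(.1,1.46,.1): 
    d=(knob(a)-knob(0))/150;print(round(a,2),d[0].round(3),-d[2].round(3))
E
```

```text
0.1 0.016 -0.049
0.2 0.036 -0.097
0.3 0.062 -0.142
0.4 0.091 -0.184
0.5 0.125 -0.223
0.6 0.163 -0.259
0.7 0.203 -0.291
0.8 0.247 -0.318
0.9 0.294 -0.341
1.0 0.342 -0.359
1.1 0.392 -0.373
1.2 0.443 -0.381
1.3 0.495 -0.384
1.4 0.546 -0.382
```

```bash
python3 -m pendant '[{"x":0.016,"y":0,"z":-0.049,"rx":0,"ry":0,"rz":0,"jaw":0.1},{"x":0.036,"y":0,"z":-0.097,"rx":0,"ry":0,"rz":0,"jaw":0.1},{"x":0.062,"y":0,"z":-0.142,"rx":0,"ry":0,"rz":0,"jaw":0.1},{"x":0.091,"y":0,"z":-0.184,"rx":0,"ry":0,"rz":0,"jaw":0.1}]'
python3 - <<'E'
from g import *
from h import cv2
print(rel())
d=env.read_camera("scene");cv2.imwrite("pics/k2.png",cv2.resize(d["img"][160:290,320:430,::-1],None,fx=4,fy=4,interpolation=cv2.INTER_CUBIC))
E
```

```text
t: 4.28
eef_pos: [596.2, 39.0, 268.3]
tcp_rot: [3.141, 0.001, -0.282]
ft_force: [-2.3, -2.2, -7.4]
opening: 0.168
(array([13.24,  0.18, 67.27]), array([ 3.1411e+00,  1.4000e-03, -2.8200e-01]), array([-2.33, -2.23, -7.45]), 15.9)
```

View pics/k2.png

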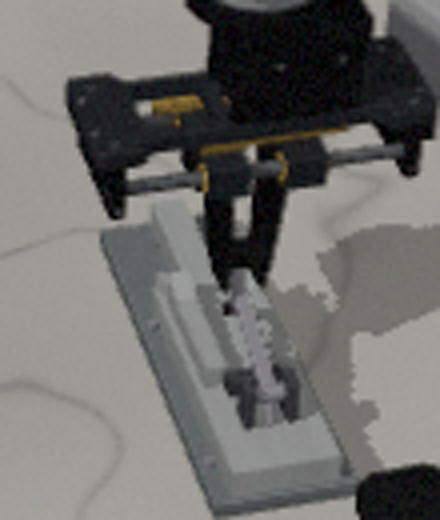

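The clip is coming up with the knob between the fingers (crop 235,290). I'll carry on over the balance point.

```bash
python3 -m pendant '[{"x":0.034,"y":0,"z":-0.039,"rx":0,"ry":0,"rz":0,"jaw":0.1},{"x":0.072,"y":0,"z":-0.075,"rx":0,"ry":0,"rz":0,"jaw":0.1},{"x":0.112,"y":0,"z":-0.107,"rx":0,"ry":0,"rz":0,"jaw":0.1},{"x":0.156,"y":0,"z":-0.134,"rx":0,"ry":0,"rz":0,"jaw":0.1},{"x":0.203,"y":0,"z":-0.157,"rx":0,"ry":0,"rz":0,"jaw":0.1},{"x":0.251,"y":0,"z":-0.175,"rx":0,"ry":0,"rz":0,"jaw":0.1},{"x":0.301,"y":0,"z":-0.189,"rx":0,"ry":0,"rz":0,"jaw":0.1},{"x":0.352,"y":0,"z":-0.197,"rx":0,"ry":0,"rz":0,"jaw":0.1},{"x":0.404,"y":0,"z":-0.2,"rx":0,"ry":0,"rz":0,"jaw":0.1},{"x":0.45,"y":0,"z":-0.198,"rx":0,"ry":0,"rz":0,"jaw":0.1}]'
python3 -m pendant '[{"x":0,"y":0,"z":0,"rx":0,"ry":0,"rz":0,"jaw":0.1},{"x":0,"y":0,"z":0,"rx":0,"ry":0,"rz":0,"jaw":0.1}]'
python3 - <<'E'
from g import *
from h import cv2
r=rel();print(r)
p=r[0]-[75,0,20.4];print("angle",np.arctan2(20,-75)-np.arctan2(p[2],p[0]),np.hypot(p[0],p[2]))
d=env.read_camera("scene");cv2.imwrite("pics/k3.png",cv2.resize(d["img"][140:290,320:450,::-1],None,fx=4,fy=4,interpolation=cv2.INTER_CUBIC))
E
```

```text
t: 5.58
eef_pos: [662.2, 19.8, 299.4]
tcp_rot: [-3.141, -0.004, -0.282]
ft_force: [-1.5, -4.3, 4.4]
opening: 0.162
t: 5.82
eef_pos: [662.2, 19.8, 299.4]
tcp_rot: [-3.141, -0.005, -0.282]
ft_force: [0.4, -4.9, 4.5]
opening: 0.164
(array([83.1 ,  0.22, 98.4 ]), array([-3.1412, -0.0051, -0.2822]), array([ 0.39, -4.93,  4.5 ]), 15.5)
angle 1.4136691926773337 78.41944911818752
```

View pics/k3.png

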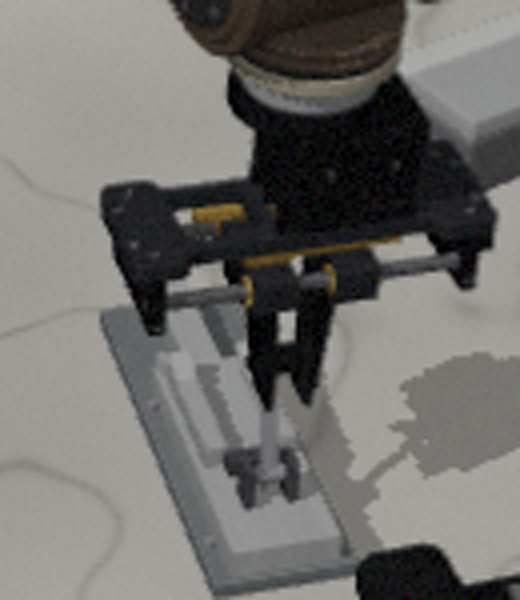

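The clip stands nearly upright at about 1.41 rad (knob at crop 285,365). I'll release and back off upward.

```bash
python3 -m pendant '[{"x":0,"y":0,"z":0,"rx":0,"ry":0,"rz":0,"jaw":0.25},{"x":0,"y":0,"z":0,"rx":0,"ry":0,"rz":0,"jaw":0.35},{"x":0,"y":0,"z":0,"rx":0,"ry":0,"rz":0,"jaw":0.4},{"x":0,"y":0,"z":-0.1,"rx":0,"ry":0,"rz":0,"jaw":0.4},{"x":0,"y":0,"z":-0.3,"rx":0,"ry":0,"rz":0,"jaw":0.4},{"x":0,"y":0,"z":-0.6,"rx":0,"ry":0,"rz":0,"jaw":0.5},{"x":-0.3,"y":0.2,"z":-0.8,"rx":0,"ry":0,"rz":0,"jaw":0.6},{"x":-0.6,"y":0.6,"z":-0.8,"rx":0,"ry":0,"rz":0,"jaw":0.6},{"x":-0.8,"y":0.95,"z":-0.8,"rx":0,"ry":0,"rz":0,"jaw":0.6}]'
python3 - <<'E'
from g import *
from h import cv2
s=env.state();print(s["t"],s["eef_pos"],go([472.9-25*np.cos(.254),-354.4-25*np.sin(.254),120],.254))
d=env.read_camera("scene");cv2.imwrite("pics/k4.png",cv2.resize(d["img"][140:290,320:450,::-1],None,fx=4,fy=4,interpolation=cv2.INTER_CUBIC))
E
```

```text
t: 7.0
eef_pos: [512.0, -76.4, 419.3]
tcp_rot: [3.142, -0.002, -0.281]
ft_force: [1.0, 0.2, -0.2]
opening: 0.598
7.0 [511.95284379 -76.39327453 419.26424948] (array([0.118 , 1.9378, 0.8555]), array([ 0.0009, -0.0028, -0.6808]))
```

View pics/k4.png

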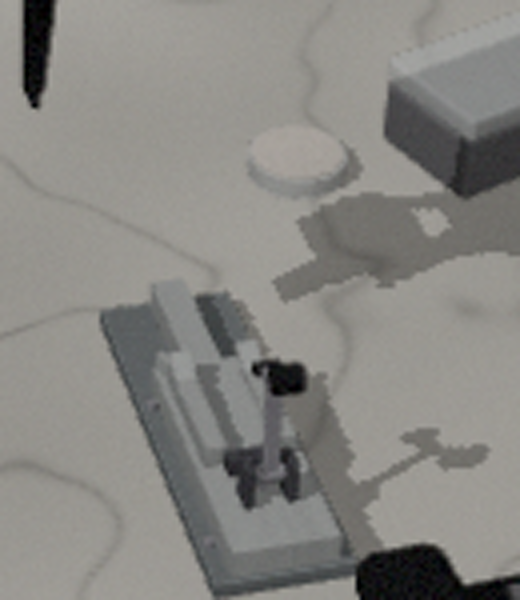

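The clip stays up by itself (knob at crop 288,377, gripper clear). Now to the plate.

```bash
python3 -m pendant '[{"x":0.04,"y":0.35,"z":0.1,"rx":0,"ry":0,"rz":-0.2,"jaw":0.6},{"x":0.08,"y":0.7,"z":0.2,"rx":0,"ry":0,"rz":-0.4,"jaw":0.6},{"x":0.1,"y":1,"z":0.4,"rx":0,"ry":0,"rz":-0.6,"jaw":0.6},{"x":0.118,"y":1,"z":0.4,"rx":0,"ry":0,"rz":-0.681,"jaw":0.6}]'
python3 - <<'E'
from g import *
print(go([472.9-25*np.cos(.254),-354.4-25*np.sin(.254),60],.254))
E
```

```text
t: 7.55
eef_pos: [488.3, -227.6, 356.8]
tcp_rot: [-3.14, 0.002, 0.253]
ft_force: [0.8, 0.7, 0.1]
opening: 0.599
(array([-0.4759,  0.7942,  0.8385]), array([-0.0016,  0.0019, -0.0017]))
```

```bash
python3 -m pendant '[{"x":-0.2,"y":0.33,"z":0.3,"rx":0,"ry":0,"rz":0,"jaw":0.6},{"x":-0.4,"y":0.66,"z":0.6,"rx":0,"ry":0,"rz":0,"jaw":0.6},{"x":-0.476,"y":0.79,"z":0.838,"rx":0,"ry":0,"rz":0,"jaw":0.6},{"x":-0.476,"y":0.79,"z":0.838,"rx":0,"ry":0,"rz":0,"jaw":0.6},{"x":-0.476,"y":0.79,"z":0.838,"rx":0,"ry":0,"rz":0,"jaw":0.6}]'
python3 - <<'E'
from g import *
from h import cv2
print(go([472.9-25*np.cos(.254),-354.4-25*np.sin(.254),21],.254))
for n,(x0,y0,x1,y1) in(("top",(350,240,520,340)),("scene",(120,180,290,310))):
    d=env.read_camera(n);cv2.imwrite(f"pics/p1{n}.png",cv2.resize(d["img"][y0:y1,x0:x1,::-1],None,fx=4,fy=4,interpolation=cv2.INTER_CUBIC))
E
```

```text
t: 8.18
eef_pos: [449.9, -357.5, 233.2]
tcp_rot: [3.141, -0.0, 0.253]
ft_force: [-0.3, 0.0, 0.2]
opening: 0.598
(array([-0.0133,  0.0183,  0.2743]), array([ 0.0008, -0.0006, -0.0019]))
```

View pics/p1scene.png

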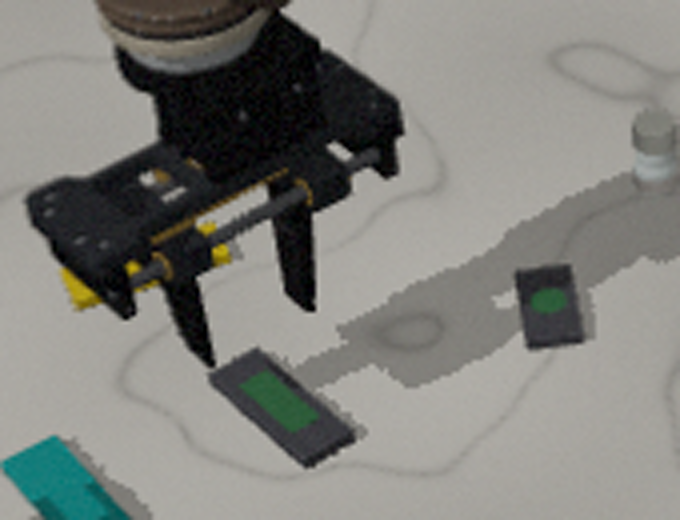

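The fingers straddle the near end of the long plate (tips at crop 210,362 and 310,308). Descend and grip.

```bash
python3 -m pendant '[{"x":-0.013,"y":0.018,"z":0.15,"rx":0,"ry":0,"rz":0,"jaw":0.58},{"x":-0.013,"y":0.018,"z":0.275,"rx":0,"ry":0,"rz":0,"jaw":0.55},{"x":-0.013,"y":0.018,"z":0.275,"rx":0,"ry":0,"rz":0,"jaw":0.45},{"x":-0.013,"y":0.018,"z":0.275,"rx":0,"ry":0,"rz":0,"jaw":0.36},{"x":-0.013,"y":0.018,"z":0.275,"rx":0,"ry":0,"rz":0,"jaw":0.28},{"x":-0.013,"y":0.018,"z":0.275,"rx":0,"ry":0,"rz":0,"jaw":0.28},{"x":-0.013,"y":0.018,"z":0.275,"rx":0,"ry":0,"rz":0,"jaw":0.28}]'
python3 - <<'E'
from g import *
s=env.state();print(s["eef_pos"],s["tcp_rot"],s["ft_force"],s["opening"]*95)
E
```

```text
t: 9.15
eef_pos: [448.4, -360.7, 191.1]
tcp_rot: [3.141, -0.0, 0.253]
ft_force: [0.9, 1.8, 4.1]
opening: 0.33
[ 448.41219301 -360.72779839  191.07432117] [ 3.14134043e+00 -2.07778222e-04  2.52788923e-01] [0.85463867 1.79874859 4.05027368] 31.35160057866052
```

```bash
python3 -m pendant '[{"x":0,"y":0,"z":-0.1,"rx":0,"ry":0,"rz":0,"jaw":0.28},{"x":0,"y":0,"z":-0.3,"rx":0,"ry":0,"rz":0,"jaw":0.28},{"x":0,"y":-0.2,"z":-0.6,"rx":0,"ry":0,"rz":0.15,"jaw":0.28},{"x":0,"y":-0.5,"z":-0.7,"rx":0,"ry":0,"rz":0.35,"jaw":0.28},{"x":0,"y":-0.8,"z":-0.7,"rx":0,"ry":0,"rz":0.55,"jaw":0.28},{"x":0,"y":-1,"z":-0.7,"rx":0,"ry":0,"rz":0.682,"jaw":0.28},{"x":0,"y":-1,"z":-0.7,"rx":0,"ry":0,"rz":0.682,"jaw":0.28},{"x":0,"y":-1,"z":-0.7,"rx":0,"ry":0,"rz":0.682,"jaw":0.28}]'
python3 - <<'E'
from g import *
print(rel(),go(hold(-117,0,60),HY))
E
```

```text
t: 10.15
eef_pos: [411.2, -216.1, 296.4]
tcp_rot: [3.141, -0.001, -0.281]
ft_force: [0.8, -0.4, -0.3]
opening: 0.33
(array([ -93.03, -296.41,   95.41]), array([ 3.141e+00, -1.400e-03, -2.814e-01]), array([ 0.76, -0.41, -0.31]), 31.4) (array([-0.1573, -1.9756,  0.2346]), array([ 0.0008, -0.0017,  0.0008]))
```

```bash
python3 -m pendant '[{"x":-0.04,"y":-0.3,"z":0,"rx":0,"ry":0,"rz":0,"jaw":0.28},{"x":-0.08,"y":-0.6,"z":0,"rx":0,"ry":0,"rz":0,"jaw":0.28},{"x":-0.1,"y":-1,"z":0,"rx":0,"ry":0,"rz":0,"jaw":0.28}]'
python3 -m pendant '[{"x":-0.03,"y":-0.35,"z":0,"rx":0,"ry":0,"rz":0,"jaw":0.28},{"x":-0.057,"y":-0.7,"z":0,"rx":0,"ry":0,"rz":0,"jaw":0.28},{"x":-0.057,"y":-0.976,"z":0.1,"rx":0,"ry":0,"rz":0,"jaw":0.28},{"x":-0.057,"y":-0.976,"z":0.234,"rx":0,"ry":0,"rz":0,"jaw":0.28},{"x":-0.057,"y":-0.976,"z":0.234,"rx":0,"ry":0,"rz":0,"jaw":0.28},{"x":-0.057,"y":-0.976,"z":0.234,"rx":0,"ry":0,"rz":0,"jaw":0.28}]'
python3 - <<'E'
from g import *
from h import *
print(rel(),go(hold(-117,0,22),HY))
o=[]
for n,(x0,y0,x1,y1) in(("top",(210,190,330,340)),("scene",(300,140,420,290))):
    d=env.read_camera(n);o.append(cv2.resize(d["img"][y0:y1,x0:x1,::-1],None,fx=3.3,fy=3.9,interpolation=cv2.INTER_CUBIC))
cv2.imwrite("pics/q1.png",np.hstack(o))
E
```

```text
t: 10.52
eef_pos: [439.0, -67.4, 295.9]
tcp_rot: [3.141, -0.001, -0.284]
ft_force: [1.8, 0.4, -1.4]
opening: 0.334
t: 11.28
eef_pos: [471.4, 74.9, 261.1]
tcp_rot: [3.142, -0.0, -0.284]
ft_force: [0.6, -1.0, -1.0]
opening: 0.329
(array([-1.1631e+02,  2.0000e-02,  6.0130e+01]), array([ 3.1416e+00, -4.0000e-04, -2.8350e-01]), array([ 0.61, -1.02, -0.98]), 31.3) (array([-4.200e-03,  2.000e-04,  2.542e-01]), array([ 0.    , -0.0005, -0.002 ]))
```

View pics/q1.png

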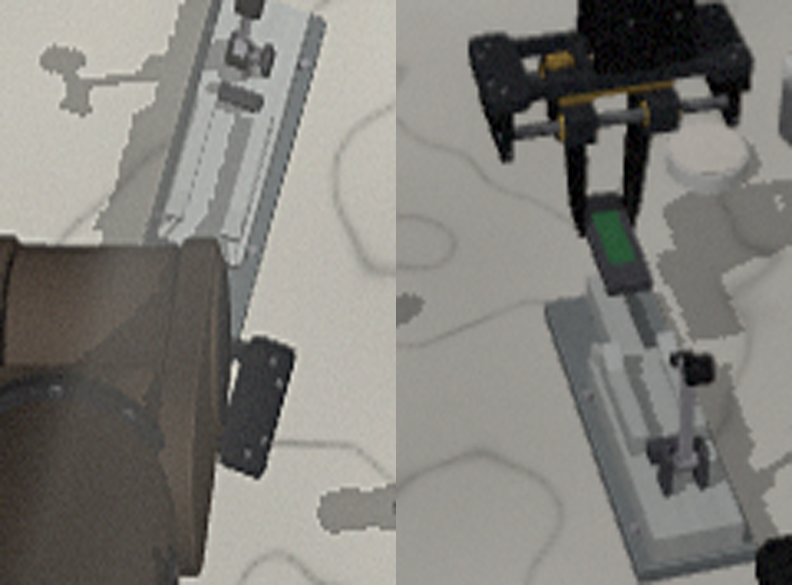

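```bash
python3 -m pendant '[{"x":-0.004,"y":0,"z":0.1,"rx":0,"ry":0,"rz":0,"jaw":0.28},{"x":-0.004,"y":0,"z":0.2,"rx":0,"ry":0,"rz":0,"jaw":0.28},{"x":-0.004,"y":0,"z":0.26,"rx":0,"ry":0,"rz":-0.002,"jaw":0.28},{"x":-0.004,"y":0,"z":0.26,"rx":0,"ry":0,"rz":-0.002,"jaw":0.28},{"x":-0.004,"y":0,"z":0.26,"rx":0,"ry":0,"rz":-0.002,"jaw":0.28}]'
python3 - <<'E'
from g import *
print(rel(),go(hold(-117,0,20.6),HY))
E
```

```text
t: 12.0
eef_pos: [470.5, 75.7, 222.1]
tcp_rot: [-3.142, -0.001, -0.281]
ft_force: [0.1, 0.0, -0.5]
opening: 0.334
(array([-117.42,    0.52,   21.14]), array([-3.1415e+00, -5.0000e-04, -2.8150e-01]), array([ 0.11,  0.01, -0.54]), 31.7) (array([0.0034, 0.0034, 0.0036]), array([-0.0001, -0.0007,  0.0007]))
```

```bash
python3 -m pendant '[{"x":0.05,"y":0.003,"z":0.003,"rx":0,"ry":0,"rz":0,"jaw":0.28},{"x":0.1,"y":0.003,"z":0.003,"rx":0,"ry":0,"rz":0,"jaw":0.28},{"x":0.14,"y":0.003,"z":0.003,"rx":0,"ry":0,"rz":0,"jaw":0.28},{"x":0.18,"y":0.003,"z":0.003,"rx":0,"ry":0,"rz":0,"jaw":0.28}]'
python3 -c "
from g import *
print(rel())"
python3 -m pendant '[{"x":0.04,"y":0,"z":0,"rx":0,"ry":0,"rz":0,"jaw":0.28},{"x":0.08,"y":0,"z":0,"rx":0,"ry":0,"rz":0,"jaw":0.28},{"x":0.08,"y":0,"z":0,"rx":0,"ry":0,"rz":0,"jaw":0.28}]'
python3 - <<'E'
from g import *
from h import *
print(rel())
o=[]
for n,(x0,y0,x1,y1) in(("top",(210,170,330,320)),("scene",(310,160,430,310))):
    d=env.read_camera(n);o.append(cv2.resize(d["img"][y0:y1,x0:x1,::-1],None,fx=3.3,fy=3.9,interpolation=cv2.INTER_CUBIC))
cv2.imwrite("pics/q2.png",np.hstack(o))
E
```

```text
t: 12.5
eef_pos: [496.6, 67.7, 221.3]
tcp_rot: [3.142, -0.0, -0.281]
ft_force: [-0.1, 0.4, 0.3]
opening: 0.331
(array([-90.15,   0.11,  20.26]), array([ 3.1415e+00, -1.0000e-04, -2.8140e-01]), array([-0.13,  0.43,  0.32]), 31.5)
t: 12.88
eef_pos: [508.0, 64.4, 221.2]
tcp_rot: [-3.142, -0.0, -0.281]
ft_force: [-0.9, 0.3, -0.4]
opening: 0.332
(array([-78.24,   0.14,  20.23]), array([-3.1416e+00, -3.0000e-04, -2.8150e-01]), array([-0.91,  0.34, -0.41]), 31.5)
```

View pics/q2.png

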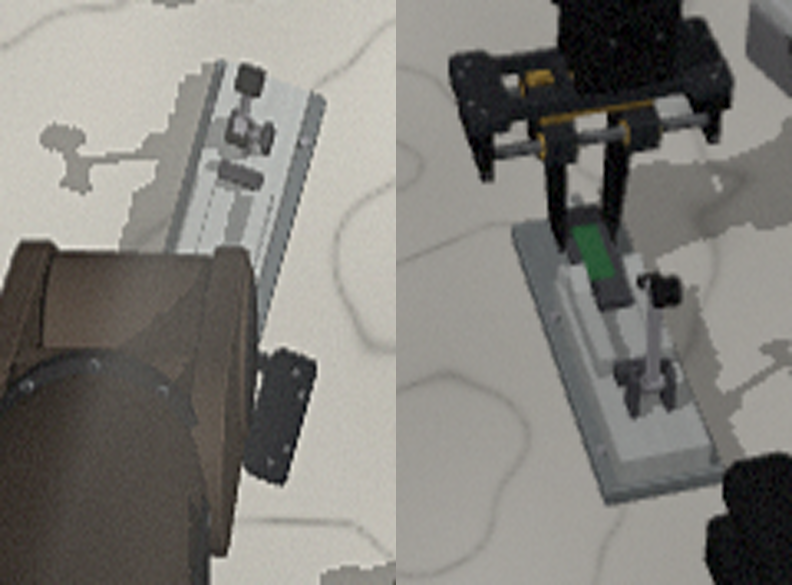

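The plate's leading end is entering the channel between the rails (crop 620,300), and the forces stay small. I'll continue until the fingers are just short of the mouth.

```bash
python3 -m pendant '[{"x":0.04,"y":0,"z":0,"rx":0,"ry":0,"rz":0,"jaw":0.28},{"x":0.08,"y":0,"z":0,"rx":0,"ry":0,"rz":0,"jaw":0.28},{"x":0.12,"y":0,"z":0,"rx":0,"ry":0,"rz":0,"jaw":0.28},{"x":0.12,"y":0,"z":0,"rx":0,"ry":0,"rz":0,"jaw":0.28}]'
python3 - <<'E'
from g import *
from h import *
print(rel())
d=env.read_camera("scene");cv2.imwrite("pics/q3.png",cv2.resize(d["img"][180:300,330:430,::-1],None,fx=5,fy=5,interpolation=cv2.INTER_CUBIC))
E
```

```text
t: 13.48
eef_pos: [525.4, 59.4, 221.2]
tcp_rot: [3.142, -0.0, -0.281]
ft_force: [0.9, -0.0, -0.8]
opening: 0.333
(array([-60.18,   0.13,  20.2 ]), array([ 3.1416e+00, -3.0000e-04, -2.8150e-01]), array([ 0.89, -0.04, -0.83]), 31.6)
```

View pics/q3.png

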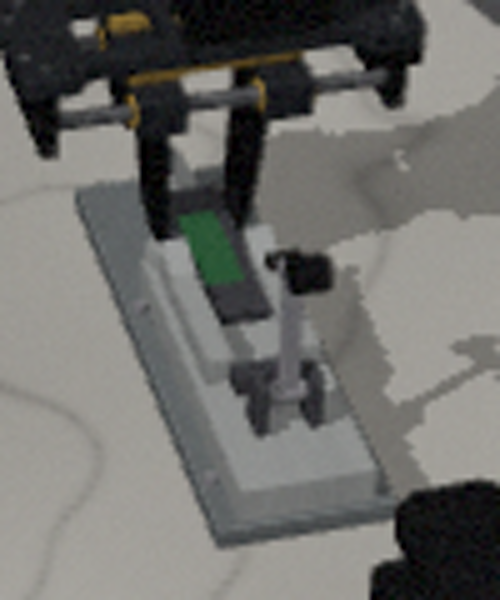

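The plate lies under the lips (leading end at crop 245,315). I'll release, go up and behind it, and close the jaws for pushing.

```bash
python3 -m pendant '[{"x":0,"y":0,"z":0,"rx":0,"ry":0,"rz":0,"jaw":0.42},{"x":0,"y":0,"z":0,"rx":0,"ry":0,"rz":0,"jaw":0.55},{"x":0,"y":0,"z":-0.05,"rx":0,"ry":0,"rz":0,"jaw":0.55},{"x":0,"y":0,"z":-0.25,"rx":0,"ry":0,"rz":0,"jaw":0.5},{"x":-0.15,"y":0,"z":-0.25,"rx":0,"ry":0,"rz":0,"jaw":0.3},{"x":-0.33,"y":0,"z":-0.25,"rx":0,"ry":0,"rz":0,"jaw":0},{"x":-0.33,"y":0,"z":-0.25,"rx":0,"ry":0,"rz":0,"jaw":0},{"x":-0.33,"y":0,"z":-0.25,"rx":0,"ry":0,"rz":0,"jaw":0}]'
python3 - <<'E'
from g import *
from h import *
print(rel(),go(hold(-110,0,21.5),HY))
d=env.read_camera("scene");cv2.imwrite("pics/q4.png",cv2.resize(d["img"][180:300,330:430,::-1],None,fx=5,fy=5,interpolation=cv2.INTER_CUBIC))
E
```

```text
t: 14.52
eef_pos: [478.2, 73.2, 259.2]
tcp_rot: [-3.141, -0.001, -0.281]
ft_force: [-0.1, -0.3, -0.1]
opening: 0.138
(array([-109.18,    0.32,   58.2 ]), array([-3.1413e+00, -1.4000e-03, -2.8120e-01]), array([-0.06, -0.27, -0.09]), 13.1) (array([-0.0042,  0.0019,  0.2446]), array([-0.0004, -0.0018,  0.001 ]))
```

View pics/q4.png

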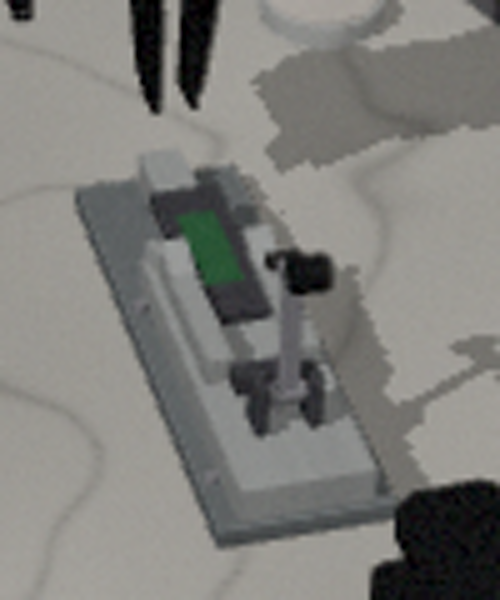

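```bash
python3 -m pendant '[{"x":0,"y":0.002,"z":0.1,"rx":0,"ry":0,"rz":0,"jaw":0},{"x":0,"y":0.002,"z":0.2,"rx":0,"ry":0,"rz":0,"jaw":0},{"x":0,"y":0.002,"z":0.243,"rx":0,"ry":0,"rz":0,"jaw":0},{"x":0.05,"y":0.002,"z":0.243,"rx":0,"ry":0,"rz":0,"jaw":0},{"x":0.1,"y":0.002,"z":0.243,"rx":0,"ry":0,"rz":0,"jaw":0},{"x":0.13,"y":0.002,"z":0.243,"rx":0,"ry":0,"rz":0,"jaw":0},{"x":0.13,"y":0.002,"z":0.243,"rx":0,"ry":0,"rz":0,"jaw":0}]'
python3 - <<'E'
from g import *
print(rel())
E
python3 -m pendant '[{"x":0.03,"y":0,"z":0,"rx":0,"ry":0,"rz":0,"jaw":0},{"x":0.06,"y":0,"z":0,"rx":0,"ry":0,"rz":0,"jaw":0},{"x":0.09,"y":0,"z":0,"rx":0,"ry":0,"rz":0,"jaw":0},{"x":0.09,"y":0,"z":0,"rx":0,"ry":0,"rz":0,"jaw":0}]'
python3 - <<'E'
from g import *
from h import *
print(rel())
d=env.read_camera("scene");cv2.imwrite("pics/q5.png",cv2.resize(d["img"][180:300,330:430,::-1],None,fx=5,fy=5,interpolation=cv2.INTER_CUBIC))
E
```

```text
t: 15.45
eef_pos: [496.4, 67.5, 222.5]
tcp_rot: [-3.141, -0.001, -0.281]
ft_force: [1.3, 0.2, -0.3]
opening: 0.006
(array([-90.22,  -0.17,  21.52]), array([-3.1415e+00, -6.0000e-04, -2.8150e-01]), array([ 1.28,  0.25, -0.26]), 0.6)
t: 15.95
eef_pos: [509.4, 63.7, 222.3]
tcp_rot: [-3.142, -0.0, -0.281]
ft_force: [-0.2, 0.5, -0.3]
opening: 0.005
(array([-76.73,  -0.17,  21.3 ]), array([-3.1416e+00, -4.0000e-04, -2.8150e-01]), array([-0.17,  0.46, -0.28]), 0.5)
```

View pics/q5.png

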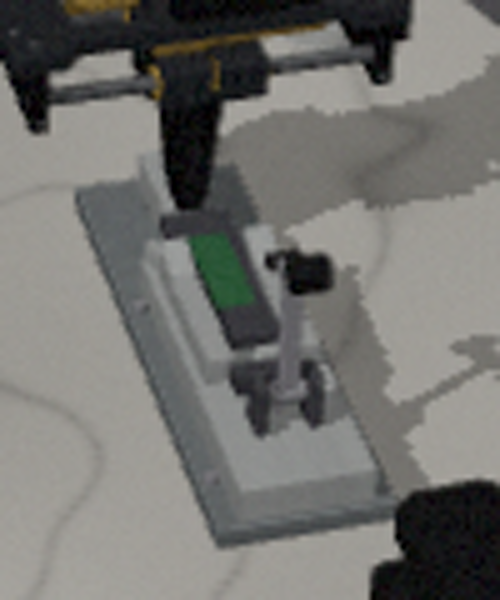

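The closed fingertips are pushing the trailing end (crop 190,210) and the plate has moved in. I'll continue in small steps and watch the force.

```bash
python3 -m pendant '[{"x":0.03,"y":0,"z":0,"rx":0,"ry":0,"rz":0,"jaw":0},{"x":0.06,"y":0,"z":0,"rx":0,"ry":0,"rz":0,"jaw":0},{"x":0.09,"y":0,"z":0,"rx":0,"ry":0,"rz":0,"jaw":0},{"x":0.09,"y":0,"z":0,"rx":0,"ry":0,"rz":0,"jaw":0}]'
python3 -c "
from g import *
print(rel())"
python3 -m pendant '[{"x":0.01,"y":0,"z":0,"rx":0,"ry":0,"rz":0,"jaw":0},{"x":0.02,"y":0,"z":0,"rx":0,"ry":0,"rz":0,"jaw":0},{"x":0.025,"y":0,"z":0,"rx":0,"ry":0,"rz":0,"jaw":0},{"x":0.025,"y":0,"z":0,"rx":0,"ry":0,"rz":0,"jaw":0}]'
python3 - <<'E'
from g import *
from h import *
print(rel())
d=env.read_camera("scene");cv2.imwrite("pics/q6.png",cv2.resize(d["img"][180:300,330:430,::-1],None,fx=5,fy=5,interpolation=cv2.INTER_CUBIC))
E
```

```text
t: 16.5
eef_pos: [522.4, 59.9, 222.3]
tcp_rot: [3.142, -0.0, -0.281]
ft_force: [-0.5, 0.3, 0.1]
opening: 0.004
(array([-63.23,  -0.19,  21.28]), array([ 3.1416e+00, -4.0000e-04, -2.8150e-01]), array([-0.55,  0.31,  0.1 ]), 0.4)
t: 17.0
eef_pos: [525.7, 59.0, 222.3]
tcp_rot: [3.142, -0.0, -0.281]
ft_force: [-0.4, 0.1, -0.5]
opening: 0.005
(array([-59.82,  -0.15,  21.33]), array([ 3.1415e+00, -2.0000e-04, -2.8130e-01]), array([-0.43,  0.06, -0.55]), 0.5)
```

View pics/q6.png

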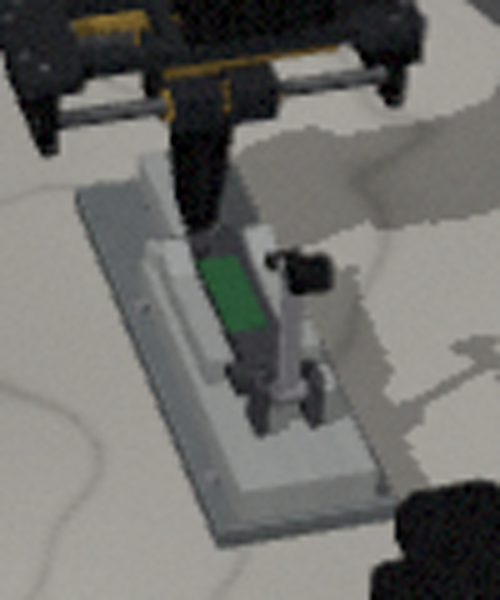

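```bash
for i in 1; do python3 -m pendant '[{"x":0.007,"y":0,"z":0,"rx":0,"ry":0,"rz":0,"jaw":0},{"x":0.013,"y":0,"z":0,"rx":0,"ry":0,"rz":0,"jaw":0},{"x":0.013,"y":0,"z":0,"rx":0,"ry":0,"rz":0,"jaw":0}]' ; done
python3 -c "
from g import *
print(rel())"
python3 -m pendant '[{"x":0.007,"y":0,"z":0,"rx":0,"ry":0,"rz":0,"jaw":0},{"x":0.013,"y":0,"z":0,"rx":0,"ry":0,"rz":0,"jaw":0},{"x":0.013,"y":0,"z":0,"rx":0,"ry":0,"rz":0,"jaw":0}]'
python3 -c "
from g import *
print(rel())"
```

```text
t: 17.42
eef_pos: [527.6, 58.5, 222.3]
tcp_rot: [3.142, -0.0, -0.281]
ft_force: [0.3, -0.9, -0.1]
opening: 0.006
(array([-57.8 ,  -0.15,  21.32]), array([ 3.1416e+00, -2.0000e-04, -2.8140e-01]), array([ 0.29, -0.86, -0.12]), 0.6)
t: 17.8
eef_pos: [528.8, 58.1, 222.2]
tcp_rot: [3.141, 0.002, -0.281]
ft_force: [-5.6, 3.3, 4.1]
opening: 0.003
(array([-57.04,  -0.21,  21.2 ]), array([ 3.1411e+00,  2.4000e-03, -2.8130e-01]), array([-5.57,  3.31,  4.08]), 0.2)
```

```bash
python3 -m pendant '[{"x":0,"y":0,"z":0,"rx":0,"ry":0,"rz":0,"jaw":0}]'
python3 - <<'E'
from g import *
from h import *
print(rel())
for n,(x0,y0,x1,y1) in(("top",(225,170,325,290)),("scene",(330,180,430,300))):
    d=env.read_camera(n);cv2.imwrite(f"pics/q7{n}.png",cv2.resize(d["img"][y0:y1,x0:x1,::-1],None,fx=5,fy=5,interpolation=cv2.INTER_CUBIC))
a=cv2.imread("pics/q7top.png");b=cv2.imread("pics/q7scene.png");cv2.imwrite("pics/q7.png",np.hstack([cv2.resize(a,(400,480)),cv2.resize(b,(400,480))]))
E
```

```text
t: 17.92
eef_pos: [528.8, 58.1, 222.3]
tcp_rot: [3.141, 0.002, -0.281]
ft_force: [-5.6, 2.5, 3.3]
opening: 0.002
(array([-57.02,  -0.2 ,  21.25]), array([ 3.1411e+00,  2.3000e-03, -2.8130e-01]), array([-5.56,  2.5 ,  3.34]), 0.2)
```

View pics/q7.png

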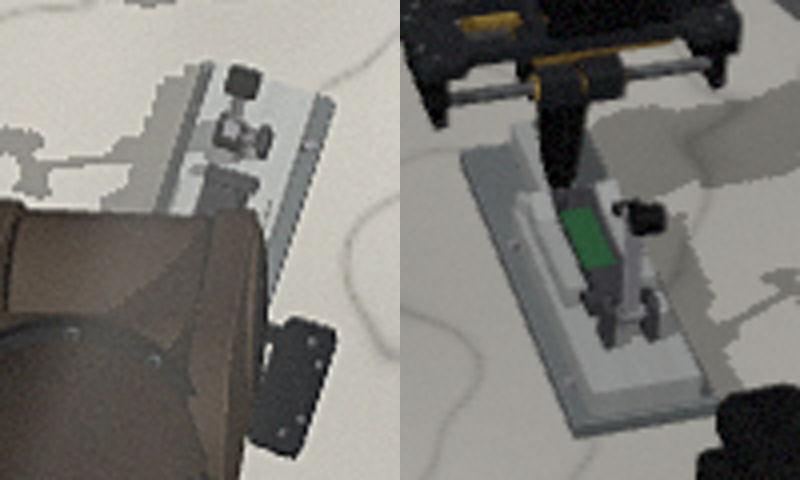

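The push stalls at about 6 N, with the plate's front end at the hinge side (scene crop 595,290). I'll back off gently and check in both views.

```bash
python3 -m pendant '[{"x":-0.03,"y":0,"z":0,"rx":0,"ry":0,"rz":0,"jaw":0},{"x":-0.12,"y":0,"z":-0.1,"rx":0,"ry":0,"rz":0,"jaw":0},{"x":-0.3,"y":0,"z":-0.4,"rx":0,"ry":0,"rz":0,"jaw":0.1},{"x":-0.5,"y":0.3,"z":-0.8,"rx":0,"ry":0,"rz":0,"jaw":0.3},{"x":-0.5,"y":0.7,"z":-0.9,"rx":0,"ry":0,"rz":0,"jaw":0.4},{"x":-0.5,"y":1,"z":-0.9,"rx":0,"ry":0,"rz":0,"jaw":0.4}]'
python3 - <<'E'
from g import *
from h import *
print(rel())
p=[H[0],H[1],HY]
o=[]
for n,(x0,y0,x1,y1) in(("top",(235,180,315,300)),("scene",(330,195,410,315))):
    d=env.read_camera(n);cv2.imwrite(f"pics/full_{n}.png",d["img"][:,:,::-1])
    im=cv2.resize(d["img"][y0:y1,x0:x1,::-1],None,fx=5,fy=5,interpolation=cv2.INTER_CUBIC)
    b=w(p,[(-45,16,38),(-45,-16,38),(45,-16,38),(45,16,38)]);q=((proj(d,b)-[x0-.5,y0-.5])*5-.5).round().astype(int)
    i2=im.copy();cv2.polylines(i2,[q],True,(0,0,255),1)
    o+= [im,i2]
im=np.hstack(o);cv2.imwrite("pics/r1.png",im[:, :800]);cv2.imwrite("pics/r2.png",im[:,800:])
E
```

```text
t: 18.77
eef_pos: [414.0, -65.8, 359.7]
tcp_rot: [3.141, -0.004, -0.28]
ft_force: [0.5, 0.0, -0.2]
opening: 0.355
(array([-131.59, -151.18,  158.75]), array([ 3.1413, -0.0044, -0.2796]), array([ 0.45,  0.03, -0.23]), 33.7)
```

View pics/r1.png

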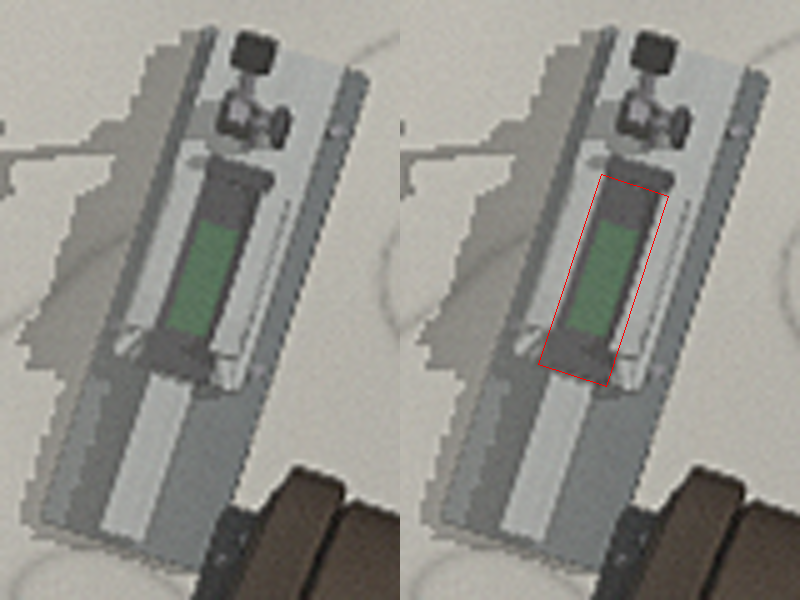

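View pics/r2.png

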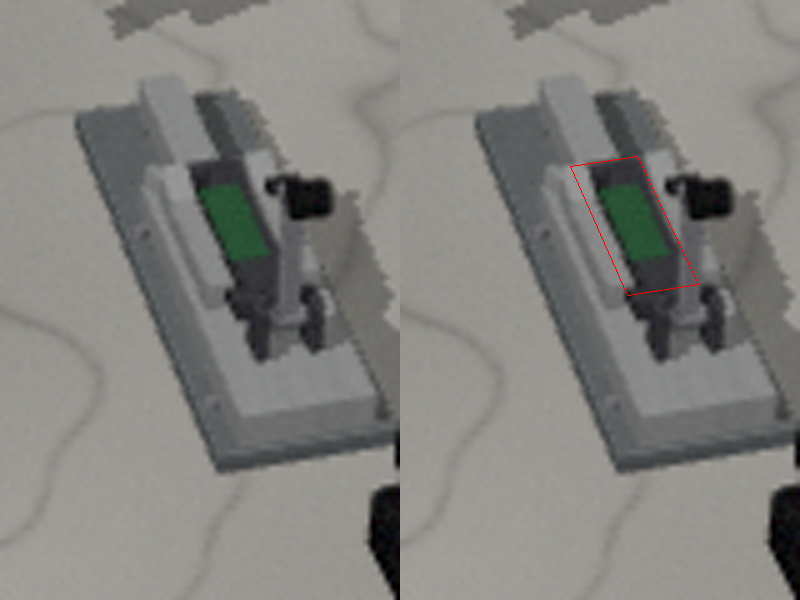

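```bash
python3 - <<'E'
from g import *
from h import *
for n in("top","scene"):
    d=env.read_camera(n);im=d["img"].astype(int)
    m=(im[:,:,1]-im[:,:,0]>25)&(im[:,:,1]-im[:,:,2]>12)
    x0,y0,x1,y1=(235,180,315,300) if n=="top" else (330,195,410,315)
    ys,xs=np.nonzero(m[y0:y1,x0:x1]);c=np.array([xs.mean()+x0,ys.mean()+y0])
    f=lambda p:(proj(d,[[p[0],p[1],37.5]])-c).ravel()
    q=least_squares(f,H).x;v=q-H;cc,s=np.cos(HY),np.sin(HY)
    print(n,len(xs),c,"holder xy",cc*v[0]+s*v[1],-s*v[0]+cc*v[1])
print(rel(),go(hold(*(knob(1.5)+[0,0,60])),HY))
E
```

```text
top 68 [276.08823529 233.19117647] holder xy 5.739124859546225 -0.06874045393226758
scene 117 [376.26495726 239.03418803] holder xy -1.286631362893964 0.8704278151544345
(array([-131.29, -150.87,  157.14]), array([ 3.1415e+00, -1.5000e-03, -2.8400e-01]), array([ 0.47,  0.51, -0.39]), 38.1) (array([ 1.4725, -1.0086,  0.0215]), array([ 0.0001, -0.0019, -0.0025]))
```

```bash
python3 - <<'E'
from g import *
from h import *
for n in("top","scene"):
  im=cv2.imread(f"pics/full_{n}.png")[:,:,::-1].astype(int);d=env.read_camera(n)
  for th in(10,14,18):
    m=((im[:,:,1]-(im[:,:,0]+im[:,:,2])/2)>th).astype(np.uint8)
    x0,y0,x1,y1=(235,180,315,300) if n=="top" else (330,195,410,315)
    k,l,st,ce=cv2.connectedComponentsWithStats(m[y0:y1,x0:x1].copy());i=1+st[1:,4].argmax();c=ce[i]+[x0,y0]
    f=lambda p:(proj(d,[[p[0],p[1],37.5]])-c).ravel()
    q=least_squares(f,H).x;v=q-H;cc,s=np.cos(HY),np.sin(HY)
    print(n,th,st[i,4],c.round(2),"holder xy",cc*v[0]+s*v[1],-s*v[0]+cc*v[1])
E
```

```text
top 10 182 [275.12 235.15] holder xy 0.8707986494807879 0.623663688742915
top 14 178 [275.16 235.17] holder xy 0.8679125727729631 0.5238192031310023
top 18 169 [275.14 235.31] holder xy 0.5427687451641534 0.4667656846778129
scene 10 132 [376.32 238.86] holder xy -1.8194454469835806 1.154301107389943
scene 14 123 [376.26 238.97] holder xy -1.5078870851108088 0.9262324686642887
scene 18 119 [376.27 239.03] holder xy -1.2865274181858406 0.879510889739199
```

The top view puts the window centre 0.7 mm past the home point, and the scene view puts it 1.5 mm short. Both are within the calibration error, so the plate is home. Now back to the knob.

```bash
python3 -m pendant '[{"x":0.3,"y":-0.2,"z":0,"rx":0,"ry":0,"rz":0,"jaw":0.42},{"x":0.6,"y":-0.4,"z":0,"rx":0,"ry":0,"rz":0,"jaw":0.42},{"x":1,"y":-0.7,"z":0,"rx":0,"ry":0,"rz":0,"jaw":0.42}]'
python3 -m pendant '[{"x":0.3,"y":-0.2,"z":0,"rx":0,"ry":0,"rz":0,"jaw":0.42},{"x":0.467,"y":-0.309,"z":0.02,"rx":0,"ry":0,"rz":0,"jaw":0.42},{"x":0.467,"y":-0.309,"z":0.02,"rx":0,"ry":0,"rz":0,"jaw":0.42},{"x":0.467,"y":-0.309,"z":0.02,"rx":0,"ry":0,"rz":0,"jaw":0.42}]'
python3 - <<'E'
from g import *
from h import *
d=env.read_camera("top")
for a in(1.4,1.45,1.5,1.55): print(a,proj(d,[hold(*knob(a))]),"vs 285.1 190.1")
d=env.read_camera("scene");cv2.imwrite("pics/s1.png",cv2.resize(d["img"][140:290,320:450,::-1],None,fx=4,fy=4,interpolation=cv2.INTER_CUBIC))
for a in(1.4,1.5): print(a,(proj(d,[hold(*knob(a))])-[320,140])*4)
print(rel(),go(hold(*(knob(1.5)+[0,0,2])),HY))
E
```

```text
t: 19.45
eef_pos: [578.8, -8.0, 357.1]
tcp_rot: [3.141, 0.001, -0.279]
ft_force: [0.0, 0.1, 0.9]
opening: 0.424
t: 19.95
eef_pos: [656.8, 15.7, 353.8]
tcp_rot: [3.141, 0.001, -0.28]
ft_force: [0.1, -0.3, 0.6]
opening: 0.418
1.4 [[284.05261412 193.74300819]] vs 285.1 190.1
1.45 [[284.63631328 192.06601067]] vs 285.1 190.1
1.5 [[285.22112662 190.42120884]] vs 285.1 190.1
1.55 [[285.80532866 188.81336433]] vs 285.1 190.1
1.4 [[280.60744335 367.608188  ]]
1.5 [[285.13241996 378.74641965]]
(array([ 78.18,  -6.04, 153.51]), array([ 3.1414e+00,  3.0000e-04, -2.8080e-01]), array([-0.11, -0.27,  0.41]), 39.7) (array([ 0.0762, -0.04  ,  0.3818]), array([0.0002, 0.0004, 0.0015]))
```

View pics/s1.png

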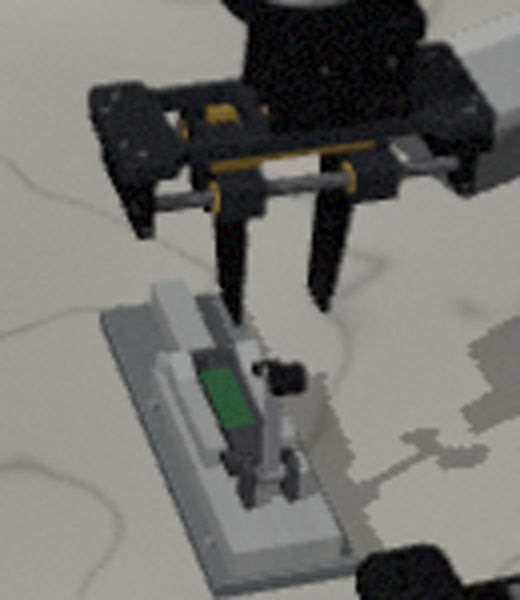

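```bash
python3 -m pendant '[{"x":0.076,"y":-0.04,"z":0.05,"rx":0,"ry":0,"rz":0,"jaw":0.42},{"x":0.076,"y":-0.04,"z":0.15,"rx":0,"ry":0,"rz":0,"jaw":0.42},{"x":0.076,"y":-0.04,"z":0.27,"rx":0,"ry":0,"rz":0,"jaw":0.42},{"x":0.076,"y":-0.04,"z":0.38,"rx":0,"ry":0,"rz":0,"jaw":0.42},{"x":0.076,"y":-0.04,"z":0.38,"rx":0,"ry":0,"rz":0,"jaw":0.42},{"x":0.076,"y":-0.04,"z":0.38,"rx":0,"ry":0,"rz":0,"jaw":0.42}]'
python3 - <<'E'
from g import *
print(rel(),go(hold(*(knob(1.5)+[0,0,2])),HY))
E
```

```text
t: 20.8
eef_pos: [670.2, 17.1, 297.5]
tcp_rot: [3.142, -0.0, -0.281]
ft_force: [0.1, -0.0, 0.5]
opening: 0.422
(array([90.65, -0.21, 96.53]), array([ 3.1416e+00, -4.0000e-04, -2.8130e-01]), array([ 0.08, -0.02,  0.47]), 40.1) (array([-0.0063, -0.0013,  0.002 ]), array([ 0.    , -0.0005,  0.0008]))
```

```bash
python3 -m pendant '[{"x":-0.006,"y":0,"z":0.002,"rx":0,"ry":0,"rz":0,"jaw":0.3},{"x":-0.006,"y":0,"z":0.002,"rx":0,"ry":0,"rz":0,"jaw":0.2},{"x":-0.006,"y":0,"z":0.002,"rx":0,"ry":0,"rz":0,"jaw":0.1},{"x":-0.006,"y":0,"z":0.002,"rx":0,"ry":0,"rz":0,"jaw":0.1},{"x":-0.006,"y":0,"z":0.002,"rx":0,"ry":0,"rz":0,"jaw":0.1},{"x":-0.006,"y":0,"z":0.002,"rx":0,"ry":0,"rz":0,"jaw":0.1}]'
python3 - <<'E'
from g import *
from h import *
print(rel())
for a in(1.4,1.3,1.2,1.1,1.0,.9,.8,.7,.6,.5,.4,.3,.25,.2,.15,.12,.09): 
    d=(knob(a)-knob(1.5))/150;print(round(a,2),d[0].round(3),-d[2].round(3))
d=env.read_camera("scene");cv2.imwrite("pics/s2.png",cv2.resize(d["img"][140:290,320:450,::-1],None,fx=4,fy=4,interpolation=cv2.INTER_CUBIC))
E
```

```text
t: 21.55
eef_pos: [669.2, 17.5, 297.3]
tcp_rot: [-3.141, -0.001, -0.281]
ft_force: [-0.1, 2.3, 4.5]
opening: 0.165
(array([ 8.965e+01, -1.000e-02,  9.632e+01]), array([-3.1414e+00, -5.0000e-04, -2.8130e-01]), array([-0.07,  2.3 ,  4.49]), 15.6)
1.4 -0.051 -0.007
1.3 -0.103 -0.009
1.2 -0.155 -0.006
1.1 -0.206 0.002
1.0 -0.256 0.015
0.9 -0.304 0.034
0.8 -0.35 0.057
0.7 -0.394 0.084
0.6 -0.435 0.116
0.5 -0.472 0.151
0.4 -0.506 0.191
0.3 -0.536 0.233
0.25 -0.549 0.255
0.2 -0.561 0.278
0.15 -0.572 0.302
0.12 -0.578 0.316
0.09 -0.584 0.33
```

View pics/s2.png

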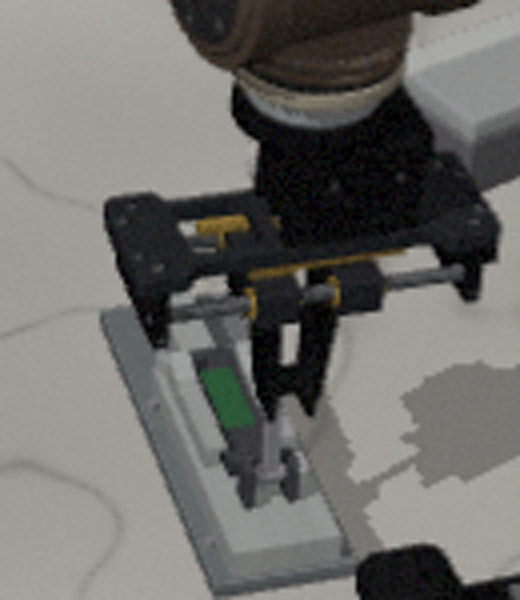

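Knob pinched (opening 15.6 mm). Lowering along the arc.

```bash
python3 -m pendant '[{"x":-0.051,"y":0,"z":-0.007,"rx":0,"ry":0,"rz":0,"jaw":0.1},{"x":-0.103,"y":0,"z":-0.009,"rx":0,"ry":0,"rz":0,"jaw":0.1},{"x":-0.155,"y":0,"z":-0.006,"rx":0,"ry":0,"rz":0,"jaw":0.1},{"x":-0.206,"y":0,"z":0.002,"rx":0,"ry":0,"rz":0,"jaw":0.1},{"x":-0.256,"y":0,"z":0.015,"rx":0,"ry":0,"rz":0,"jaw":0.1},{"x":-0.304,"y":0,"z":0.034,"rx":0,"ry":0,"rz":0,"jaw":0.1},{"x":-0.35,"y":0,"z":0.057,"rx":0,"ry":0,"rz":0,"jaw":0.1},{"x":-0.394,"y":0,"z":0.084,"rx":0,"ry":0,"rz":0,"jaw":0.1},{"x":-0.394,"y":0,"z":0.084,"rx":0,"ry":0,"rz":0,"jaw":0.1}]'
python3 - <<'E'
from g import *
from h import *
print(rel(),knob(.7))
d=env.read_camera("scene");cv2.imwrite("pics/s3.png",cv2.resize(d["img"][140:290,320:450,::-1],None,fx=4,fy=4,interpolation=cv2.INTER_CUBIC))
for a in(.6,.5,.4,.35,.3,.25,.2,.15,.12,.09): 
    d=(knob(a)-knob(.7))/150;print(round(a,2),d[0].round(3),-d[2].round(3))
E
```

```text
t: 22.72
eef_pos: [611.9, 34.1, 285.1]
tcp_rot: [-3.141, -0.001, -0.281]
ft_force: [-2.8, 3.7, 11.0]
opening: 0.167
(array([3.004e+01, 3.000e-02, 8.415e+01]), array([-3.1413e+00, -6.0000e-04, -2.8110e-01]), array([-2.85,  3.68, 10.96]), 15.8) [30.5211897   0.         81.61317029]
0.6 -0.041 0.032
0.5 -0.078 0.067
0.4 -0.112 0.107
0.35 -0.127 0.127
0.3 -0.142 0.149
0.25 -0.155 0.171
0.2 -0.167 0.194
0.15 -0.178 0.218
0.12 -0.184 0.232
0.09 -0.189 0.246
```

View pics/s3.png

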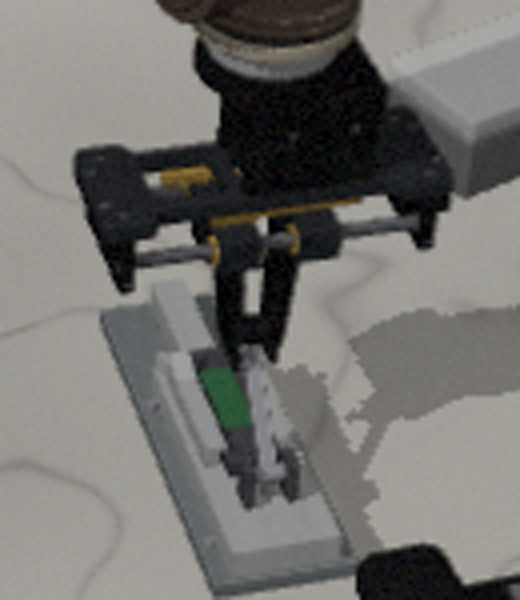

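```bash
python3 -m pendant '[{"x":-0.041,"y":0,"z":0.03,"rx":0,"ry":0,"rz":0,"jaw":0.1},{"x":-0.078,"y":0,"z":0.065,"rx":0,"ry":0,"rz":0,"jaw":0.1},{"x":-0.112,"y":0,"z":0.105,"rx":0,"ry":0,"rz":0,"jaw":0.1},{"x":-0.127,"y":0,"z":0.125,"rx":0,"ry":0,"rz":0,"jaw":0.1},{"x":-0.142,"y":0,"z":0.147,"rx":0,"ry":0,"rz":0,"jaw":0.1},{"x":-0.155,"y":0,"z":0.169,"rx":0,"ry":0,"rz":0,"jaw":0.1},{"x":-0.155,"y":0,"z":0.169,"rx":0,"ry":0,"rz":0,"jaw":0.1}]'
python3 - <<'E'
from g import *
print(rel(),knob(.25))
E
```

```text
t: 23.65
eef_pos: [589.3, 40.7, 258.5]
tcp_rot: [3.141, 0.002, -0.281]
ft_force: [-4.1, 6.0, 1.5]
opening: 0.168
(array([ 5.880e+00, -5.000e-02,  5.755e+01]), array([ 3.1414e+00,  2.5000e-03, -2.8120e-01]), array([-4.13,  6.04,  1.54]), 15.9) [ 7.27964756  0.         55.93354538]
```

```bash
python3 -m pendant '[{"x":-0.01,"y":0,"z":0.023,"rx":0,"ry":0,"rz":0,"jaw":0.1},{"x":-0.015,"y":0,"z":0.035,"rx":0,"ry":0,"rz":0,"jaw":0.1},{"x":-0.02,"y":0,"z":0.047,"rx":0,"ry":0,"rz":0,"jaw":0.1},{"x":-0.02,"y":0,"z":0.047,"rx":0,"ry":0,"rz":0,"jaw":0.1}]'
python3 - <<'E'
from g import *
print(rel(),knob(.15))
E
python3 -m pendant '[{"x":-0.003,"y":0,"z":0.007,"rx":0,"ry":0,"rz":0,"jaw":0.1},{"x":-0.006,"y":0,"z":0.014,"rx":0,"ry":0,"rz":0,"jaw":0.1},{"x":-0.006,"y":0,"z":0.014,"rx":0,"ry":0,"rz":0,"jaw":0.1}]'
python3 - <<'E'
from g import *
from h import *
print(rel(),knob(.12))
d=env.read_camera("scene");cv2.imwrite("pics/s4.png",cv2.resize(d["img"][160:290,320:430,::-1],None,fx=4.5,fy=4.5,interpolation=cv2.INTER_CUBIC))
E
```

```text
t: 24.15
eef_pos: [586.2, 41.6, 251.4]
tcp_rot: [3.141, 0.003, -0.281]
ft_force: [-4.8, 7.4, 2.2]
opening: 0.166
(array([ 2.630e+00, -2.000e-02,  5.045e+01]), array([ 3.1413e+00,  3.1000e-03, -2.8110e-01]), array([-4.78,  7.45,  2.23]), 15.8) [ 3.8309318   0.         48.98328149]
t: 24.52
eef_pos: [585.4, 41.9, 249.4]
tcp_rot: [3.141, 0.003, -0.281]
ft_force: [-4.6, 6.6, 1.7]
opening: 0.165
(array([ 1.820e+00, -3.000e-02,  4.841e+01]), array([ 3.1413e+00,  2.9000e-03, -2.8110e-01]), array([-4.63,  6.56,  1.67]), 15.7) [ 2.93359646  0.         46.83458826]
```

View pics/s4.png

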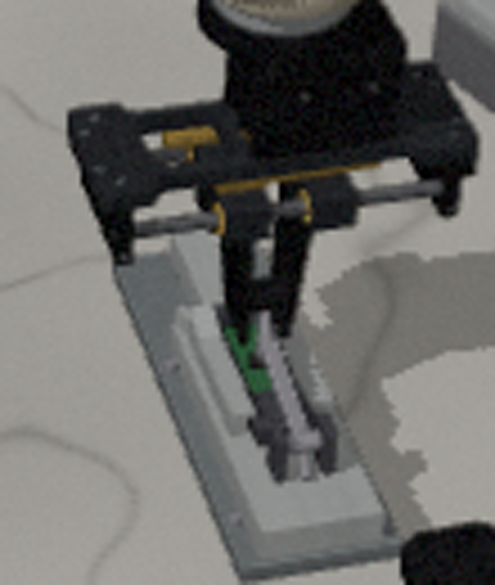

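The clip is nearly down. I'll go on in 1 mm steps until the foot meets the plate.

```bash
python3 -m pendant '[{"x":-0.001,"y":0,"z":0.004,"rx":0,"ry":0,"rz":0,"jaw":0.1},{"x":-0.002,"y":0,"z":0.008,"rx":0,"ry":0,"rz":0,"jaw":0.1},{"x":-0.002,"y":0,"z":0.008,"rx":0,"ry":0,"rz":0,"jaw":0.1}]'
python3 - <<'E'
from g import *
print(rel(),knob(.1))
E
python3 -m pendant '[{"x":-0.001,"y":0,"z":0.004,"rx":0,"ry":0,"rz":0,"jaw":0.1},{"x":-0.002,"y":0,"z":0.007,"rx":0,"ry":0,"rz":0,"jaw":0.1},{"x":-0.002,"y":0,"z":0.007,"rx":0,"ry":0,"rz":0,"jaw":0.1}]'
python3 - <<'E'
from g import *
print(rel(),knob(.09))
E
```

```text
t: 24.95
eef_pos: [585.1, 42.0, 248.2]
tcp_rot: [3.141, 0.003, -0.281]
ft_force: [-4.4, 7.9, 0.9]
opening: 0.167
(array([ 1.400e+00, -3.000e-02,  4.722e+01]), array([ 3.1413,  0.0032, -0.2811]), array([-4.36,  7.92,  0.88]), 15.8) [ 2.37135594  0.         45.38758955]
t: 25.32
eef_pos: [584.8, 42.1, 247.1]
tcp_rot: [3.141, 0.003, -0.281]
ft_force: [-5.2, 7.1, 1.5]
opening: 0.163
(array([ 1.060e+00, -4.000e-02,  4.613e+01]), array([ 3.1413,  0.0033, -0.2812]), array([-5.22,  7.1 ,  1.46]), 15.5) [ 2.10111601  0.         44.65994585]
```

```bash
python3 -m pendant '[{"x":-0.001,"y":0,"z":0.003,"rx":0,"ry":0,"rz":0,"jaw":0.1},{"x":-0.001,"y":0,"z":0.006,"rx":0,"ry":0,"rz":0,"jaw":0.1},{"x":-0.001,"y":0,"z":0.006,"rx":0,"ry":0,"rz":0,"jaw":0.1}]'
python3 - <<'E'
from g import *
print(rel())
E
```

```text
t: 25.7
eef_pos: [584.5, 42.1, 246.2]
tcp_rot: [3.141, 0.004, -0.281]
ft_force: [-5.7, 6.3, 0.9]
opening: 0.167
(array([ 7.900e-01, -3.000e-02,  4.525e+01]), array([ 3.1412,  0.0035, -0.2812]), array([-5.7 ,  6.27,  0.95]), 15.8)
```

```bash
python3 -m pendant '[{"x":-0.001,"y":0,"z":0.003,"rx":0,"ry":0,"rz":0,"jaw":0.1},{"x":-0.001,"y":0,"z":0.006,"rx":0,"ry":0,"rz":0,"jaw":0.1},{"x":-0.001,"y":0,"z":0.006,"rx":0,"ry":0,"rz":0,"jaw":0.1}]'
python3 - <<'E'
from g import *
from h import *
print(rel())
d=env.read_camera("scene");cv2.imwrite("pics/s5.png",cv2.resize(d["img"][200:270,350:420,::-1],None,fx=8,fy=8,interpolation=cv2.INTER_CUBIC))
for a in(0,.1,.2):print(a,(proj(d,[hold(*knob(a))])-[350,200]+.5)*8)
E
```

```text
t: 26.08
eef_pos: [584.4, 42.2, 245.3]
tcp_rot: [3.141, 0.004, -0.281]
ft_force: [-6.1, 7.1, 2.0]
opening: 0.163
(array([ 0.55, -0.05, 44.29]), array([ 3.1412,  0.0038, -0.2812]), array([-6.11,  7.12,  1.99]), 15.5)
0 [[218.53269299 234.27835598]]
0.1 [[222.57556599 218.59790261]]
0.2 [[227.38556133 205.2042659 ]]
```

View pics/s5.png

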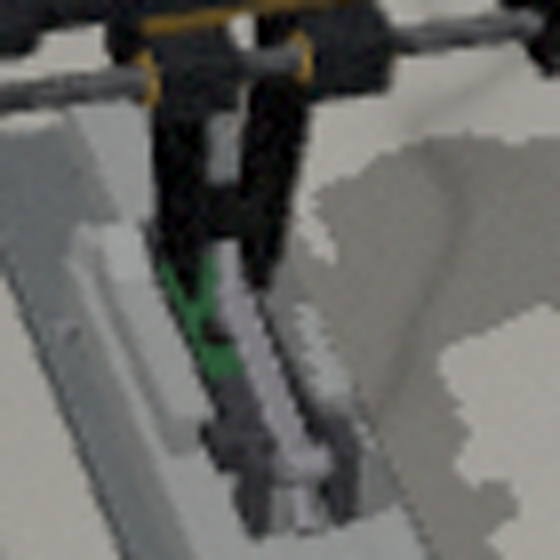

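```bash
python3 -m pendant '[{"x":0,"y":0,"z":0.005,"rx":0,"ry":0,"rz":0,"jaw":0.1},{"x":0,"y":0,"z":0.01,"rx":0,"ry":0,"rz":0,"jaw":0.1},{"x":0,"y":0,"z":0.01,"rx":0,"ry":0,"rz":0,"jaw":0.1}]'
python3 - <<'E'
from g import *
print(rel())
E
python3 -m pendant '[{"x":0,"y":0,"z":0.005,"rx":0,"ry":0,"rz":0,"jaw":0.1},{"x":0,"y":0,"z":0.01,"rx":0,"ry":0,"rz":0,"jaw":0.1},{"x":0,"y":0,"z":0.01,"rx":0,"ry":0,"rz":0,"jaw":0.1}]'
python3 - <<'E'
from g import *
from h import *
print(rel())
d=env.read_camera("scene");cv2.imwrite("pics/s6.png",cv2.resize(d["img"][200:270,350:420,::-1],None,fx=8,fy=8,interpolation=cv2.INTER_CUBIC))
E
```

```text
t: 26.5
eef_pos: [584.2, 42.3, 243.7]
tcp_rot: [3.141, 0.005, -0.281]
ft_force: [-6.9, 7.9, 1.6]
opening: 0.166
(array([ 0.21, -0.06, 42.7 ]), array([ 3.1411,  0.0046, -0.2811]), array([-6.93,  7.87,  1.64]), 15.7)
t: 26.88
eef_pos: [584.0, 42.3, 242.1]
tcp_rot: [3.141, 0.005, -0.281]
ft_force: [-8.2, 7.7, 1.6]
opening: 0.165
(array([-2.000e-02, -4.000e-02,  4.112e+01]), array([ 3.141 ,  0.0051, -0.2811]), array([-8.23,  7.7 ,  1.6 ]), 15.7)
```

View pics/s6.png

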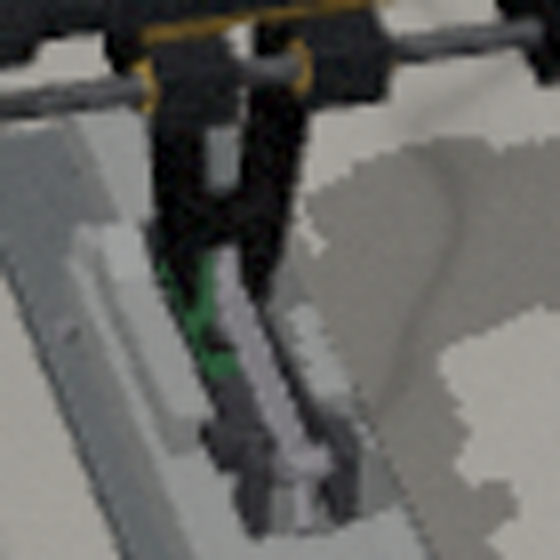

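```bash
python3 -m pendant '[{"x":0.006,"y":0,"z":0.005,"rx":0,"ry":0,"rz":0,"jaw":0.1},{"x":0.01,"y":0,"z":0.01,"rx":0,"ry":0,"rz":0,"jaw":0.1},{"x":0.01,"y":0,"z":0.01,"rx":0,"ry":0,"rz":0,"jaw":0.1}]'
python3 - <<'E'
from g import *
print(rel())
E
python3 -m pendant '[{"x":0,"y":0,"z":0.005,"rx":0,"ry":0,"rz":0,"jaw":0.1},{"x":0,"y":0,"z":0.01,"rx":0,"ry":0,"rz":0,"jaw":0.1},{"x":0,"y":0,"z":0.01,"rx":0,"ry":0,"rz":0,"jaw":0.1}]'
python3 - <<'E'
from g import *
from h import *
print(rel())
d=env.read_camera("scene");cv2.imwrite("pics/s7.png",cv2.resize(d["img"][200:270,350:420,::-1],None,fx=8,fy=8,interpolation=cv2.INTER_CUBIC))
E
```

```text
t: 27.3
eef_pos: [584.7, 42.2, 241.5]
tcp_rot: [3.141, 0.007, -0.281]
ft_force: [-16.5, 8.7, 16.9]
opening: 0.159
(array([ 0.34, -0.06, 40.55]), array([ 3.1407,  0.0071, -0.281 ]), array([-16.49,   8.69,  16.85]), 15.1)
t: 27.68
eef_pos: [584.9, 42.1, 241.0]
tcp_rot: [3.141, 0.006, -0.281]
ft_force: [-18.5, 9.1, 26.1]
opening: 0.161
(array([ 7.500e-01, -2.000e-02,  4.002e+01]), array([ 3.141 ,  0.0057, -0.281 ]), array([-18.53,   9.11,  26.13]), 15.3)
```

View pics/s7.png

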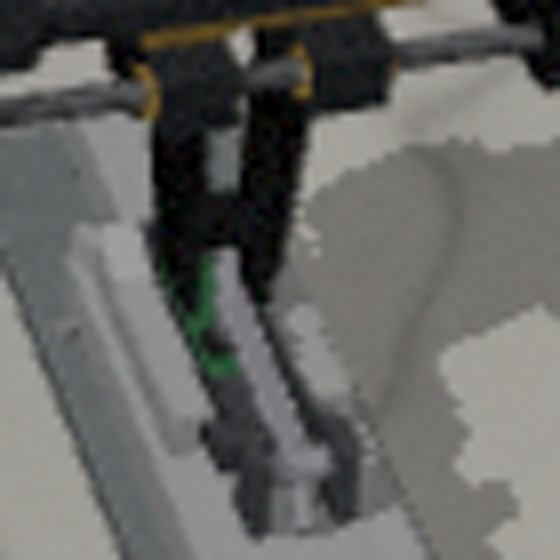

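The foot is on the plate: the knob stopped and the force rose to 26 N, higher than I wanted. I'll ease up about 3 mm to unload, then let go.

```bash
python3 -m pendant '[{"x":-0.005,"y":0,"z":-0.01,"rx":0,"ry":0,"rz":0,"jaw":0.1},{"x":-0.01,"y":0,"z":-0.016,"rx":0,"ry":0,"rz":0,"jaw":0.1},{"x":-0.01,"y":0,"z":-0.016,"rx":0,"ry":0,"rz":0,"jaw":0.1}]'
python3 - <<'E'
from g import *
print(rel())
E
```

```text
t: 28.1
eef_pos: [584.5, 42.1, 241.6]
tcp_rot: [3.141, 0.003, -0.281]
ft_force: [-2.6, 6.5, -0.6]
opening: 0.167
(array([ 0.81, -0.05, 40.56]), array([ 3.1413,  0.0033, -0.2812]), array([-2.63,  6.49, -0.63]), 15.9)
```

```bash
python3 -m pendant '[{"x":0,"y":0,"z":0,"rx":0,"ry":0,"rz":0,"jaw":0.2},{"x":0,"y":0,"z":0,"rx":0,"ry":0,"rz":0,"jaw":0.3},{"x":0,"y":0,"z":0,"rx":0,"ry":0,"rz":0,"jaw":0.4},{"x":0,"y":0,"z":-0.1,"rx":0,"ry":0,"rz":0,"jaw":0.42},{"x":0,"y":0,"z":-0.3,"rx":0,"ry":0,"rz":0,"jaw":0.42},{"x":-0.2,"y":0.3,"z":-0.7,"rx":0,"ry":0,"rz":0,"jaw":0.42},{"x":-0.6,"y":0.6,"z":-0.9,"rx":0,"ry":0,"rz":0,"jaw":0.42},{"x":-0.8,"y":1,"z":-0.9,"rx":0,"ry":0,"rz":0,"jaw":0.42},{"x":-0.8,"y":1,"z":-0.9,"rx":0,"ry":0,"rz":0,"jaw":0.42}]'
python3 - <<'E'
from g import *
from h import *
o=[]
for n,(x0,y0,x1,y1) in(("top",(235,180,315,300)),("scene",(330,195,410,315))):
    d=env.read_camera(n);cv2.imwrite(f"pics/end_{n}.png",d["img"][:,:,::-1]);o.append(cv2.resize(d["img"][y0:y1,x0:x1,::-1],None,fx=5,fy=5,interpolation=cv2.INTER_CUBIC))
    print(n,[((proj(d,[hold(*knob(a))])[0]-[x0,y0]+.5)*5).round().tolist() for a in(0,.09,.2)])
cv2.imwrite("pics/u1.png",np.hstack(o))
E
```

```text
t: 29.22
eef_pos: [426.3, -70.0, 379.0]
tcp_rot: [3.141, -0.002, -0.282]
ft_force: [0.3, -1.0, -0.1]
opening: 0.422
top [[198.0, 272.0], [198.0, 266.0], [199.0, 256.0]]
scene [[237.0, 171.0], [239.0, 163.0], [242.0, 153.0]]
```

View pics/u1.png

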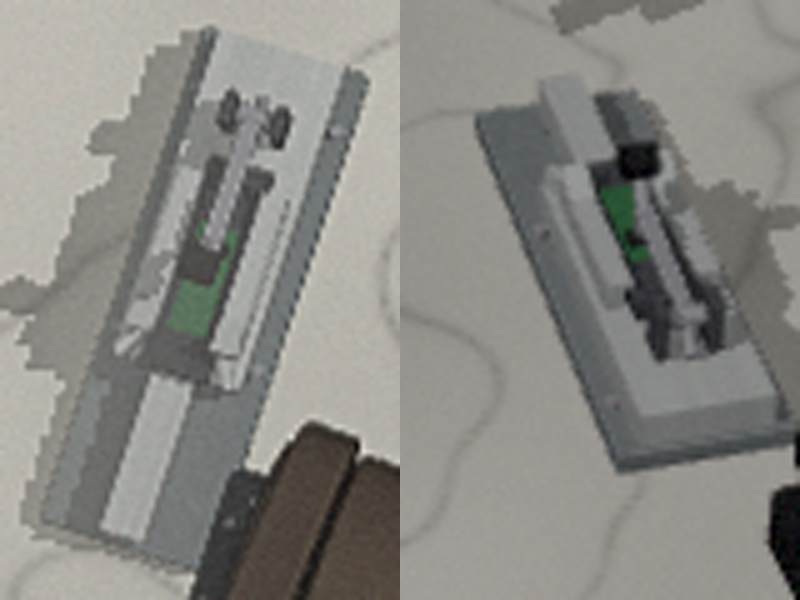

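View pics/end_scene.png

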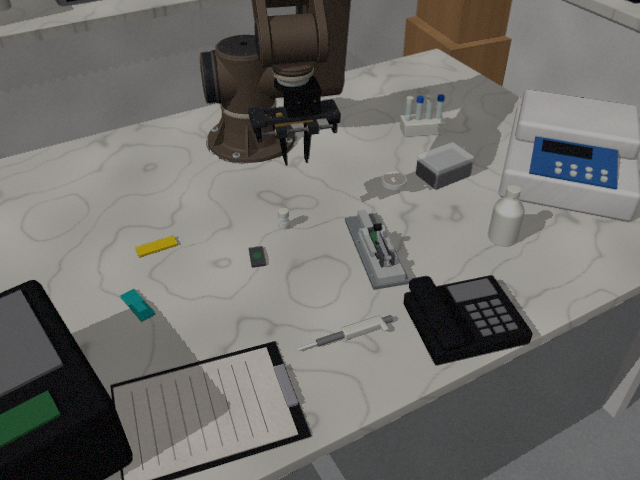

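The clip is down at about 0.1 rad, with the knob at scene crop (637,160). The plate's trailing end is still at the mouth, everything else is where it was, and the gripper is clear. Handing in.

```bash
python3 -c "
from cell import env
print(env.job_done(),env.state()['t'])"
```

```text
the job is handed in; nothing more can be done
the job is handed in; nothing more can be done
```

The job is done and handed in at about 29 s of the 72 s allowed; no verdict was reported.

**What I did:**
- **Clip up:** I lifted it to about 1.4 rad and let go; the pictures showed it standing at about 1.5 rad by itself.
- **Plate in:** I slid the long plate under the lips, then pushed it with closed fingertips until it stalled at about 6 N.
- **Clip down:** I held the knob all the way down until the foot met the plate, unloaded it and let go.

**What the last checks showed:**
- **Clip:** it rests at about 0.1 rad by both cameras, against the expected 0.09.
- **Plate:** its trailing end is level with the mouth. Before I lowered the clip, the window centre was 0.5 to 0.9 mm past home in the top view and 1.3 to 1.8 mm short in the scene view. That disagreement is within the 2 mm calibration, so being home rests mainly on the stall against the stop.
- **Surroundings:** nothing else on the bench appears to have moved.

**What went less well:** while I was feeling for foot contact, the wrist force briefly reached about 33 N (26 N of it vertical) before I eased off. I had chained two 1.5 mm steps without checking the force between them. That is under the limits but firmer than I wanted. The knob also slid a few millimetres between the pads on the way down but was held throughout.

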